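Lay the drop-front tea bar

ROBOT

A 6-joint arm with a two-finger parallel gripper is mounted at the origin on the work surface. World frame = base frame: x ahead of the robot, y to its left, z up, the work surface at z = 0. Lengths are in m, angles in rad, forces in N, time in s.
With the tool pointing down it reaches from about 0.35 to 0.975 m from the base axis. Payload 4.9 kg.
Tool frame: the origin (TCP) lies on the centre line of the jaws, within the pads' length; the fingertips stand 14 mm ahead of it and the grasp point (between the pads) lies 5 mm behind it; z points along the fingers, y is the line along which they close (so a half turn about z gives the same grasp; the last joint's range is limited). The gripper opens to 85 mm and grips with 20 to 120 N. Pads are 22 mm wide; open, the fingers measure 114 mm over their backs; the gripper's body (76 mm by 85 mm) begins 54 mm behind the grasp point. The pads swing forward as they close: fully open they stand 13 mm farther back than shut.
Start: joints at [-1.419, 0.053, 1.613, -0, 1.476, -0.119], TCP at [0.167, -0.602, 0.225] pointing down, gripper open.
Joint ranges: [-3.01, 3.01], [-1.01, 2.22], [0.06, 2.58], [-1.02, 4.17], [0.09, 2.62], [-3.14, 3.14]. Speed limits (rad/s): [2.57, 2.57, 3.14, 3.14, 3.14, 3.14].

INTERFACE

Orientations are given as a unit quaternion [w, x, y, z].
In Python, from plant import * gives the robot as it stands.
- The arm moves only by the tool send_rows, never from a script. Its argument "steps" is a list of rows, each an object with "translation": the shift along the tool's x, y, z in cm, a list of three; "delta_rot": the turn, a rotation vector about the tool's x, y, z in rad, a list of three; "jaw": the finger opening in cm, from 0 to 8.54. In form: [{"translation": [dx, dy, dz], "delta_rot": [rx, ry, rz], "jaw": jaw}, ...]. A call has exactly 8 rows; each row is the pose to reach, as a shift and turn from the pose commanded when the call began, along the tool's axes at that moment; what a row does not reach only later rows make up. A row lasts 1/10 s, in which the tool goes at most 50 mm and 8.59 degrees, less where a joint would pass 70% of its speed; a pose out of reach is approached as far as the arm can. A call with a gripper value outside its range is refused whole. The fingers move at their own pace and stop on an object; the grip force is fixed at half the most. Time passes only in rows, so rows that repeat a pose let the fingers close, or fill a call up. It gives the time, the measured TCP pose, the force, the opening and the grip force at its end, in the units of the state.
- state(): the state, without advancing time (a new reading comes with each control period).
- grab_frame(name): name is "side" or "top" or "wrist"; returns a dict with "pixels" (420x560x3 uint8, blue, green, red), "range_z" (420x560 float32, m along the optical axis (not along the pixel's ray), 0 where there is no reading), "fx", "fy", "cx", "cy" (pixels), "dist" ([k1, k2, p1, p2, k3] as OpenCV has them; the pictures are not rectified), "rvec" (rotation vector, rad) and "tvec" (3), from world to camera coordinates, as OpenCV has them. Camera axes: x right, y down, z forward; pixel columns grow to the right and rows downward; lengths in m; the calibration is good to about 2 mm. A picture is of the moment at which its call begins.
- job_done(): hands the job in; it is judged then, once.
The state is a dict: "time": time; "joint_pos": joint angles; "joint_vel": joint speeds; "joint_efforts": joint torques, N m; "tool_pos": TCP position; "tool_rot": TCP orientation; "contact_force": force on the tool from outside, world axes, zero at the start; "ft_torque": the same for the moment, N m; "gripper_width": opening from 0.0 (shut) to 1.0 (fully open); "grasp_force": force on a finger pad.
Only numpy, scipy, OpenCV 4.12 (cv2) and the standard library are available. Lean on these libraries where they do the work, as an engineer would, in place of code of your own. Each camera call takes 0.05 s, during which the arm holds its last target. There are 200 camera calls.

TASK

Open the handleless tea cupboard by pressing its front panel in near the top until the catch lets go and the panel swings down into a level serving flap. Then lift every steel mug up and off the rack and stand it on the flap, and stand both green glasses there too, all upright, none stacked. Leave the jar, tin and trivet where they are.

Things in the scene. Friction and masses are not known exactly. Their poses are not given: they have to be found in the camera images.
- cabinet: wooden drop-front tea cupboard, fixed; 200 mm deep, 360 wide, 300 high. Origin: centre of its underside, on the table; its front faces its own -x, y along its width. The handleless front panel: outer face at x = -114 mm, from 50 to 300 mm up. Lowered, it is a level flap from x = -100 to -350 mm, 360 mm wide, its upper face 50 mm above the table
- flap (a joint): angle (rad) of the front panel about its bottom edge: 0 shut, growing as it swings down to the front, 1.57 level (stop). A spring catch holds it: pressed in to -0.035 (8 mm at the top; about 5 N there, then a firm stop) the catch lets go and, once nothing is in its way, the panel swings down by itself in about 2 s and stays down. The catch does not engage again
- flap_press (a point): place to press: on the outer face of the front panel, mid-width, 35 mm below its top edge (moves with the panel)
- flap_face (a point): centre of the panel's inner face, which is the middle of the upper face once the flap is down. Two thin steel catch ears 40 mm high stand on that face in one outer corner: at 110 to 166 mm along the cupboard's +y and 205 to 235 mm out from the hinge line; the rest is clear
- rack: fixed mug rack: two level steel bars 10 mm thick, 320 mm long along its y, one above the other, 200 and 145 mm above the table, end posts, wooden foot 110 by 340 mm. Origin: centre of the foot's underside. Mugs hang on its -x side, axes 35 mm from the bars' axis, about 115 mm apart, handles to its +x
- jar: closed white ceramic jar, 100 mm across, 138 mm high; origin at its underside. Leave alone
- tin: copper-coloured tin, 72 mm across, 110 mm high; origin at its underside. Leave alone
- trivet: slatted wooden trivet, 150 mm square, 16 mm thick; origin at its underside. Leave alone
- mugA_mid (a point): steel mug, 58 mm across, 90 mm high, wall 3 mm; point: its centre, 45 mm above the underside; z up its axis, x to the handle, a strap 18 mm wide that leaves the wall 8 mm below the rim, reaches 44 mm from the axis (its inside 11.5 mm from the wall) and turns 40 mm down, open below. Hangs upright by it on the rack's top bar; must rise 45 mm to clear it. Two or three of mugA, mugB, mugC are there (absent: None)
- mugB_mid (a point): steel mug, 58 mm across, 90 mm high, wall 3 mm; point: its centre, 45 mm above the underside; z up its axis, x to the handle, a strap 18 mm wide that leaves the wall 8 mm below the rim, reaches 44 mm from the axis (its inside 11.5 mm from the wall) and turns 40 mm down, open below. Hangs upright by it on the rack's top bar; must rise 45 mm to clear it. Two or three of mugA, mugB, mugC are there (absent: None)
- mugC_mid (a point): steel mug, 58 mm across, 90 mm high, wall 3 mm; point: its centre, 45 mm above the underside; z up its axis, x to the handle, a strap 18 mm wide that leaves the wall 8 mm below the rim, reaches 44 mm from the axis (its inside 11.5 mm from the wall) and turns 40 mm down, open below. Hangs upright by it on the rack's top bar; must rise 45 mm to clear it. Two or three of mugA, mugB, mugC are there (absent: None)
- glassA_mid (a point): green glass tumbler, 105 mm high, 54 mm across at the foot, 62 mm at the rim. This point is its centre, half-way up (52.5 mm above its underside), z up. Starts standing on the table; may be knocked a few centimetres aside at some moment
- glassB_mid (a point): green glass tumbler, 105 mm high, 54 mm across at the foot, 62 mm at the rim. This point is its centre, half-way up (52.5 mm above its underside), z up. Starts standing on the table; may be knocked a few centimetres aside at some moment
Not all that is in view belongs to the job. Leave any red or yellow look-alike of the part that bears mugC_mid alone.

How it is judged:
By the outcome, as a careful person would: the job done as asked, in the order asked, and still so for the second after the job is handed in, with the robot touching nothing.
Of mugA, mugB, mugC only 2 to 3 are there at a start; the rules pass over those that are not, and their reading is None.
At some moment in a run one of glassA, glassB may be knocked a few centimetres aside while the robot is not near it.
It also fails if it takes over 208 s, if anything falls off the work surface, if the arm or the gripper's body presses on something with over 40 N, if the wrist force passes 120 N, or if a joint passes its speed limit or range.

## Working session

There is one attempt and no reset: what is moved stays moved. The work goes in short steps, Python scripts to look and compute and a tool call to move; the robot and the scene stay as the last step left them, time stands still between calls to the robot, and variables do not carry over. Pictures are saved under pics/ and viewed, at most 14 in all, crops included, and the job is handed in when it is done.

Besides the shell and the picture viewer there is one more tool, called in YAML: its name, and indented under it one key for each argument. send_rows: Moves the arm, as the interface text tells. Its arguments: {"type":"object","properties":{"steps":{"type":"array","items":{"type":"object","properties":{"translation":{"type":"array","items":{"type":"number"}},"delta_rot":{"type":"array","items":{"type":"number"}},"jaw":{"type":"number"}}}}},"required":["steps"]}

```bash
ls; mkdir -p pics
cat > h.py <<'E'
from plant import *
import numpy as np, cv2, pickle
def shot(n,tag):
    f=grab_frame(n); pickle.dump(f,open(f'{tag}.pkl','wb')); cv2.imwrite(f'pics/{tag}.png',f['pixels']); return f
def load(tag): return pickle.load(open(f'{tag}.pkl','rb'))
def K(f): return np.array([[f['fx'],0,f['cx']],[0,f['fy'],f['cy']],[0,0,1.]])
def cloud(f):
    h,w=f['range_z'].shape; u,v=np.meshgrid(np.arange(w),np.arange(h))
    p=np.stack([u,v],-1).reshape(-1,1,2).astype(np.float64)
    n=cv2.undistortPoints(p,K(f),np.array(f['dist'],float)).reshape(h,w,2)
    z=f['range_z'].astype(float); c=np.dstack([n*z[...,None],z])
    R=cv2.Rodrigues(np.array(f['rvec'],float))[0]
    X=(c-np.array(f['tvec']).reshape(3))@R; X[z==0]=np.nan; return X
E
python3 - <<'E'
from h import *
shot('side','side0');shot('top','top0');print(state())
E
```

```text
pics
{'time': 0.1, 'joint_pos': array([-1.41897393e+00,  5.33095664e-02,  1.61418878e+00, -4.95227775e-06,
        1.47601116e+00, -1.18982409e-01]), 'joint_vel': array([-1.31195368e-03, -3.49401323e-04, -3.63378235e-03, -2.66438470e-04,
       -3.33120888e-05, -1.89259345e-03]), 'joint_efforts': array([-7.77221194e-04, -3.94901311e+01, -3.71367538e+01, -1.76577259e-04,
        3.93589595e-03, -4.96876012e-06]), 'tool_pos': array([ 0.16711126, -0.60162998,  0.2239552 ]), 'tool_rot': array([-9.58256339e-04,  9.90846604e-01,  1.34989214e-01, -1.82011074e-05]), 'contact_force': array([-0.26074981, -0.22974079, -0.72261585]), 'ft_torque': array([-0.00586209, -0.03015471,  0.00218967]), 'grasp_force': 0.0, 'gripper_width': 1.0066802264728891}
```

View pics/side0.png

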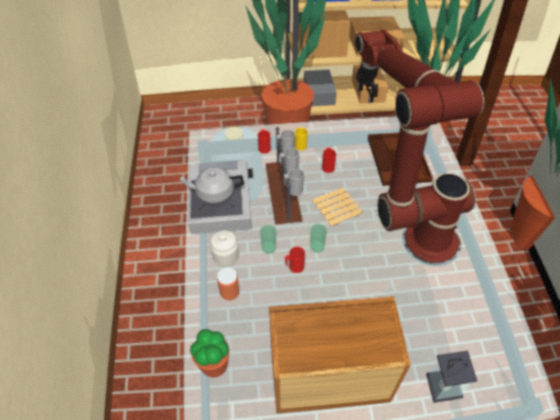

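View pics/top0.png

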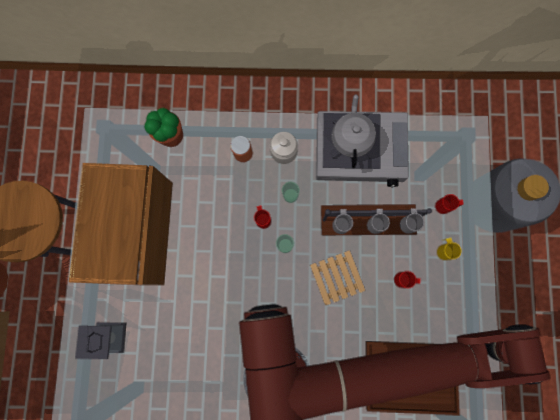

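The side view shows the cupboard at (335,350) and the rack at (285,190) with three steel mugs hung on it. The green glasses are at (269,239) and (318,238). The top view shows the cupboard at (120,225) facing right, mugs at (343,222), (378,222) and (412,222), and glasses at (290,192) and (285,244). The red mugs and the yellow one are look-alikes.

```bash
cat > m.py <<'E'
from h import *
import sys
for t in ['top0','side0']:
    f=load(t);X=cloud(f);I=f['pixels'].astype(int)
    hsv=cv2.cvtColor(f['pixels'],cv2.COLOR_BGR2HSV).astype(int)
    H,S,V=hsv[...,0],hsv[...,1],hsv[...,2]
    def rep(name,m,minn=15):
        n,l,st,c=cv2.connectedComponentsWithStats(m.astype(np.uint8))
        for i in range(1,n):
            if st[i,4]>=minn:
                P=X[l==i];P=P[~np.isnan(P[:,0])]
                if len(P)<5: continue
                print(t,name,c[i].round(0),st[i,4],'med',np.median(P,0).round(3),'lo',np.percentile(P,3,0).round(3),'hi',np.percentile(P,97,0).round(3))
    Z=np.nan_to_num(X[...,2])
    on=(Z>0.02)&(Z<0.35)
    rep('green',(H>60)&(H<95)&(S>60)&on&(Z<.13))
    rep('red',((H<6)|(H>174))&(S>170)&on&(Z<.13))
    rep('yel',(H>20)&(H<32)&(S>150)&on&(Z<.13))
    R=X[...,0]
    if t=='top0':
        m=np.abs(Z-.3)<.012
        rep('cabtop',m,500)
        n,l,st,c=cv2.connectedComponentsWithStats(m.astype(np.uint8));i=1+np.argmax(st[1:,4])
        print(cv2.minAreaRect((X[l==i][:,:2]*1000).astype(np.float32)), cv2.boxPoints(cv2.minAreaRect((X[l==i][:,:2]*1000).astype(np.float32))).round())
        rr=np.zeros_like(m);rr[195:245,310:450]=1
        rep('z>.19',rr&(np.abs(Z-.2)<.035),10)
        for z0 in (.16,.18,.19,.195,.2,.205,.21,.22):print(z0,(rr&(np.abs(Z-z0)<.003)).sum())
E
python3 m.py
python3 - <<'E'
from h import *
f=load('top0');a=cv2.resize(f['pixels'][180:300,240:460],None,fx=3.6,fy=3.6,interpolation=cv2.INTER_CUBIC)
cv2.imwrite('pics/c0.png',a)
E
```

```text
top0 green [290. 198.] 45 med [ 0.607 -0.03   0.086] lo [ 0.605 -0.051  0.032] hi [ 0.617 -0.009  0.109]
top0 red [448. 203.] 259 med [ 0.606 -0.579  0.062] lo [ 0.581 -0.616  0.021] hi [ 0.634 -0.548  0.091]
top0 red [261. 217.] 113 med [0.548 0.071 0.07 ] lo [0.512 0.04  0.022] hi [0.575 0.09  0.094]
top0 red [406. 279.] 175 med [ 0.341 -0.441  0.066] lo [ 0.319 -0.465  0.022] hi [ 0.365 -0.399  0.093]
top0 yel [449. 250.] 248 med [ 0.446 -0.571  0.063] lo [ 0.417 -0.605  0.023] hi [ 0.48  -0.552  0.093]
top0 cabtop [111. 224.] 8684 med [0.479 0.5   0.3  ] lo [0.314 0.395 0.293] hi [0.652 0.6   0.306]
((484.41693115234375, 499.23443603515625), (219.71609497070312, 361.8036193847656), 89.3149642944336) [[302. 392.]
 [664. 387.]
 [667. 607.]
 [305. 611.]]
top0 z>.19 [381. 217.] 864 med [ 0.541 -0.327  0.205] lo [ 0.489 -0.465  0.169] hi [ 0.559 -0.16   0.218]
0.16 33
0.18 29
0.19 52
0.195 49
0.2 156
0.205 220
0.21 193
0.22 38
side0 green [280.  17.] 221 med [ 0.428 -1.661  0.082] lo [ 0.39  -1.704  0.025] hi [ 0.477 -1.501  0.127]
side0 green [303.  22.] 101 med [ 0.308 -1.508  0.093
[... 1036 characters left out ...]
] 263 med [-0.796 -0.575  0.074] lo [-0.828 -0.604  0.023] hi [-0.766 -0.514  0.126]
side0 green [317. 237.] 295 med [0.452 0.005 0.072] lo [ 0.43  -0.044  0.025] hi [0.474 0.017 0.105]
side0 green [268. 238.] 282 med [ 0.633 -0.009  0.071] lo [ 0.613 -0.059  0.028] hi [0.654 0.002 0.104]
side0 red [264. 140.] 185 med [ 0.608 -0.557  0.064] lo [ 0.586 -0.611  0.025] hi [ 0.628 -0.544  0.091]
side0 red [329. 159.] 207 med [ 0.343 -0.408  0.063] lo [ 0.321 -0.458  0.023] hi [ 0.365 -0.396  0.09 ]
side0 red [296. 259.] 281 med [0.54  0.084 0.062] lo [0.517 0.037 0.023] hi [0.57  0.097 0.089]
side0 yel [300. 138.] 220 med [ 0.444 -0.56   0.064] lo [ 0.421 -0.609  0.022] hi [ 0.469 -0.547  0.09 ]
```

View pics/c0.png

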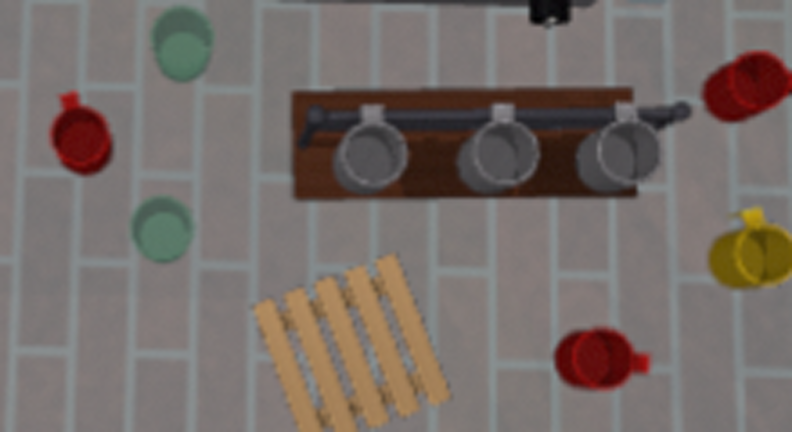

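In the crop the three grey mugs hang at (343,223), (380,222) and (414,222) with their handles toward the bar. The red and yellow mugs stand on the table and are the look-alikes to leave alone. Next I'll measure the rims, rack and panel.

```bash
cat >> h.py <<'E'
def ray(f,uv,z):
    n=cv2.undistortPoints(np.array(uv,float).reshape(-1,1,2),K(f),np.array(f['dist'],float)).reshape(-1,2)
    R=cv2.Rodrigues(np.array(f['rvec'],float))[0];C=-R.T@np.array(f['tvec']).reshape(3)
    d=np.c_[n,np.ones(len(n))]@R
    return C+d*((z-C[2])/d[:,2])[:,None]
E
python3 - <<'E'
from h import *
f=load('top0');X=cloud(f)
print('mugs',ray(f,[(343.9,223.1),(380.8,222.5),(414.4,221.7)],.216).round(3))
print('glass',ray(f,[(290.8,191.1),(285,243.3)],.105).round(3))
print('footcorners',ray(f,[(240+295/3.6,180+91/3.6),(240+632/3.6,180+88/3.6),(240+295/3.6,180+198/3.6),(240+637/3.6,180+196/3.6)],.015).round(3))
print('bar ends',ray(f,[(240+318/3.6,180+115/3.6),(240+682/3.6,180+110/3.6)],.205).round(3))
Z=X[...,2]
for u0,u1 in((328,360),(364,396),(398,430)):
    m=np.zeros(Z.shape,bool);m[205:245,u0:u1]=1
    P=X[m&(Z>.207)&(Z<.225)&(X[...,0]<.538)]
    A=np.c_[2*P[:,:2],np.ones(len(P))];s=np.linalg.lstsq(A,(P[:,:2]**2).sum(1),rcond=None)[0]
    print(len(P),s[:2].round(4),np.sqrt(s[2]+s[0]**2+s[1]**2).round(4),P.min(0).round(3),P.max(0).round(3))
# panel front face from side view? / top view
m=(np.abs(X[...,0]-.48)<.15)&(Z>.1)&(Z<.28)&(X[...,1]>.33)&(X[...,1]<.43)
P=X[m];print(len(P),np.median(P,0),np.polyfit(P[:,0],P[:,1],1))
s=load('side0')
print('gl side', ray(s,[(318,228),(269.5,229)],.105).round(3))
E
```

```text
mugs [[ 0.509 -0.203  0.216]
 [ 0.514 -0.319  0.216]
 [ 0.519 -0.424  0.216]]
glass [[ 0.63  -0.032  0.105]
 [ 0.45  -0.017  0.105]]
footcorners [[ 0.598 -0.145  0.015]
 [ 0.609 -0.479  0.015]
 [ 0.491 -0.146  0.015]
 [ 0.501 -0.482  0.015]]
bar ends [[ 0.545 -0.155  0.205]
 [ 0.557 -0.474  0.205]]
54 [ 0.514  -0.2002] 0.0282 [ 0.484 -0.229  0.208] [ 0.538 -0.153  0.22 ]
51 [ 0.5162 -0.3168] 0.0268 [ 0.49  -0.345  0.207] [ 0.537 -0.289  0.22 ]
53 [ 0.5199 -0.4241] 0.0268 [ 0.493 -0.452  0.208] [ 0.538 -0.396  0.222]
1463 [0.47690341 0.39225249 0.19787247] [-0.0160364   0.40000518]
gl side [[ 0.45  -0.024  0.105]
 [ 0.626 -0.038  0.105]]
```

send_rows:
  steps:
    - {"translation": [3,-2,-2],"delta_rot": [0,0,0.03],"jaw": 0}
    - {"translation": [6.5,-4.5,-4],"delta_rot": [0,0,0.07],"jaw": 0}
    - {"translation": [10,-7,-6],"delta_rot": [0,0,0.11],"jaw": 0}
    - {"translation": [13.5,-9.5,-8],"delta_rot": [0,0,0.15],"jaw": 0}
    - {"translation": [17,-12,-10],"delta_rot": [0,0,0.19],"jaw": 0}
    - {"translation": [20.5,-14.5,-12],"delta_rot": [0,0,0.23],"jaw": 0}
    - {"translation": [24,-17,-14],"delta_rot": [0,0,0.27],"jaw": 0}
    - {"translation": [26,-18,-15],"delta_rot": [0,0,0.27],"jaw": 0}

```text
time: 0.9
tool_pos: [0.3712, -0.357, 0.3774]
tool_rot: [0.001, 1.0, 0.001, 0.001]
contact_force: [0.6, -0.7, 0.4]
gripper_width: -0.001
grasp_force: 0.0
```

send_rows:
  steps:
    - {"translation": [1.5,-4,0],"delta_rot": [0,0,0],"jaw": 0}
    - {"translation": [3,-8,0],"delta_rot": [0,0,0],"jaw": 0}
    - {"translation": [4.5,-12,0],"delta_rot": [0,0,0],"jaw": 0}
    - {"translation": [6,-16,0],"delta_rot": [0,0,0],"jaw": 0}
    - {"translation": [7.5,-20,0],"delta_rot": [0,0,0],"jaw": 0}
    - {"translation": [9,-24.5,0],"delta_rot": [0,0,0],"jaw": 0}
    - {"translation": [10,-29,0],"delta_rot": [0,0,0],"jaw": 0}
    - {"translation": [11,-33,0],"delta_rot": [0,0,0],"jaw": 0}

```text
time: 1.7
tool_pos: [0.4792, -0.027, 0.3747]
tool_rot: [-0.0, 1.0, 0.001, -0.0]
contact_force: [0.7, 0.3, -0.2]
gripper_width: 0.002
grasp_force: 0.0
```

send_rows:
  steps:
    - {"translation": [0,-4,0],"delta_rot": [0,0,0],"jaw": 0}
    - {"translation": [0,-8,0],"delta_rot": [0,0,0],"jaw": 0}
    - {"translation": [0,-12.5,0],"delta_rot": [0,0,0],"jaw": 0}
    - {"translation": [0,-17,0],"delta_rot": [0,0,0],"jaw": 0}
    - {"translation": [0,-21.5,2],"delta_rot": [0,0,0],"jaw": 0}
    - {"translation": [0,-26,4],"delta_rot": [0,0,0],"jaw": 0}
    - {"translation": [0,-30,7],"delta_rot": [0,0,0],"jaw": 0}
    - {"translation": [0,-33,10],"delta_rot": [0,0,0],"jaw": 0}

```text
time: 2.5
tool_pos: [0.4784, 0.3032, 0.274]
tool_rot: [-0.0, 1.0, 0.001, 0.0]
contact_force: [0.3, -0.4, -0.4]
gripper_width: -0.002
grasp_force: 0.0
```

send_rows:
  steps:
    - {"translation": [0,-3,0],"delta_rot": [0,0,0],"jaw": 0}
    - {"translation": [0,-5.5,0],"delta_rot": [0,0,0],"jaw": 0}
    - {"translation": [0,-6.5,0],"delta_rot": [0,0,0],"jaw": 0}
    - {"translation": [0,-7,0],"delta_rot": [0,0,0],"jaw": 0}
    - {"translation": [0,-7.3,0],"delta_rot": [0,0,0],"jaw": 0}
    - {"translation": [0,-7.6,0],"delta_rot": [0,0,0],"jaw": 0}
    - {"translation": [0,-7.8,0],"delta_rot": [0,0,0],"jaw": 0}
    - {"translation": [0,-7.9,0],"delta_rot": [0,0,0],"jaw": 0}

```text
time: 3.3
tool_pos: [0.4793, 0.3787, 0.2754]
tool_rot: [0.001, 1.0, -0.0, 0.0]
contact_force: [-1.0, -3.7, 1.0]
gripper_width: 0.0
grasp_force: 2.0
```

send_rows:
  steps:
    - {"translation": [0,-0.1,0],"delta_rot": [0,0,0],"jaw": 0}
    - {"translation": [0,-0.2,0],"delta_rot": [0,0,0],"jaw": 0}
    - {"translation": [0,-0.3,0],"delta_rot": [0,0,0],"jaw": 0}
    - {"translation": [0,-0.4,0],"delta_rot": [0,0,0],"jaw": 0}
    - {"translation": [0,-0.5,0],"delta_rot": [0,0,0],"jaw": 0}
    - {"translation": [0,-0.5,0],"delta_rot": [0,0,0],"jaw": 0}
    - {"translation": [0,-0.5,0],"delta_rot": [0,0,0],"jaw": 0}
    - {"translation": [0,-0.5,0],"delta_rot": [0,0,0],"jaw": 0}

```text
time: 4.1
tool_pos: [0.479, 0.3849, 0.2752]
tool_rot: [-0.0, 1.0, 0.0, 0.0]
contact_force: [0.5, -3.7, 3.1]
gripper_width: -0.003
grasp_force: 2.1
```

send_rows:
  steps:
    - {"translation": [0,-0.1,0],"delta_rot": [0,0,0],"jaw": 0}
    - {"translation": [0,-0.2,0],"delta_rot": [0,0,0],"jaw": 0}
    - {"translation": [0,-0.25,0],"delta_rot": [0,0,0],"jaw": 0}
    - {"translation": [0,-0.3,0],"delta_rot": [0,0,0],"jaw": 0}
    - {"translation": [0,-0.3,0],"delta_rot": [0,0,0],"jaw": 0}
    - {"translation": [0,-0.3,0],"delta_rot": [0,0,0],"jaw": 0}
    - {"translation": [0,-0.3,0],"delta_rot": [0,0,0],"jaw": 0}
    - {"translation": [0,-0.3,0],"delta_rot": [0,0,0],"jaw": 0}

```text
time: 4.9
tool_pos: [0.479, 0.3874, 0.2752]
tool_rot: [0.001, 1.0, 0.0, -0.0]
contact_force: [0.4, -5.9, 3.9]
gripper_width: 0.0
grasp_force: 3.0
```

send_rows:
  steps:
    - {"translation": [0,-0.1,0],"delta_rot": [0,0,0],"jaw": 0}
    - {"translation": [0,-0.2,0],"delta_rot": [0,0,0],"jaw": 0}
    - {"translation": [0,-0.3,0],"delta_rot": [0,0,0],"jaw": 0}
    - {"translation": [0,-0.35,0],"delta_rot": [0,0,0],"jaw": 0}
    - {"translation": [0,-0.35,0],"delta_rot": [0,0,0],"jaw": 0}
    - {"translation": [0,-0.35,0],"delta_rot": [0,0,0],"jaw": 0}
    - {"translation": [0,-0.35,0],"delta_rot": [0,0,0],"jaw": 0}
    - {"translation": [0,-0.35,0],"delta_rot": [0,0,0],"jaw": 0}

```text
time: 5.7
tool_pos: [0.479, 0.3875, 0.2753]
tool_rot: [0.005, 1.0, -0.001, -0.001]
contact_force: [-1.8, -17.3, 6.9]
gripper_width: 0.001
grasp_force: 8.8
```

Firm stop (17 N), so I back away and up.

send_rows:
  steps:
    - {"translation": [0,1.5,0],"delta_rot": [0,0,0],"jaw": 0}
    - {"translation": [0,4,-3],"delta_rot": [0,0,0],"jaw": 0}
    - {"translation": [0,7,-7],"delta_rot": [0,0,0],"jaw": 0}
    - {"translation": [0,10,-11],"delta_rot": [0,0,0],"jaw": 0}
    - {"translation": [0,13.5,-13],"delta_rot": [0,0,0],"jaw": 0}
    - {"translation": [0,17.5,-14],"delta_rot": [0,0,0],"jaw": 0}
    - {"translation": [0,21.5,-14],"delta_rot": [0,0,0],"jaw": 0}
    - {"translation": [0,25.5,-14],"delta_rot": [0,0,0],"jaw": 0}

```text
time: 6.5
tool_pos: [0.4789, 0.1361, 0.4149]
tool_rot: [-0.001, 1.0, 0.001, 0.0]
contact_force: [-0.0, -0.2, 0.0]
gripper_width: -0.0
grasp_force: 0.0
```

send_rows:
  steps:
    - {"translation": [0,4,0],"delta_rot": [0,0,0],"jaw": 8.5}
    - {"translation": [0,8,0],"delta_rot": [0,0,0],"jaw": 8.5}
    - {"translation": [0,12,0],"delta_rot": [0,0,0],"jaw": 8.5}
    - {"translation": [0,16,0],"delta_rot": [0,0,0],"jaw": 8.5}
    - {"translation": [0,20,0],"delta_rot": [0,0,0],"jaw": 8.5}
    - {"translation": [1,24,0],"delta_rot": [0,0,0],"jaw": 8.5}
    - {"translation": [2,28,0],"delta_rot": [0,0,0],"jaw": 8.5}
    - {"translation": [3,30,0],"delta_rot": [0,0,0],"jaw": 8.5}

```text
time: 7.3
tool_pos: [0.5098, -0.1654, 0.4137]
tool_rot: [-0.001, 1.0, -0.0, 0.0]
contact_force: [-0.3, -0.4, 0.5]
gripper_width: 0.996
grasp_force: 0.0
```

Run:
```python
from h import *
f=shot('top','top1');s=shot('side','side1');shot('wrist','w1');print(state()['tool_pos'],state()['time'])
X=cloud(f);Z=X[...,2]
m=(np.abs(X[...,0]-.52)<.1)&(X[...,1]>.17)&(X[...,1]<.38)
print(np.nanpercentile(Z[m],[2,50,98]))
cv2.imwrite('pics/both1.png',np.hstack([cv2.resize(f['pixels'],(400,300)),cv2.resize(load('w1')['pixels'],(400,300))]))
```

```text
[ 0.50972173 -0.16370024  0.41347539] 7.45
[0.0415493  0.04995229 0.05824421]
```

View pics/both1.png

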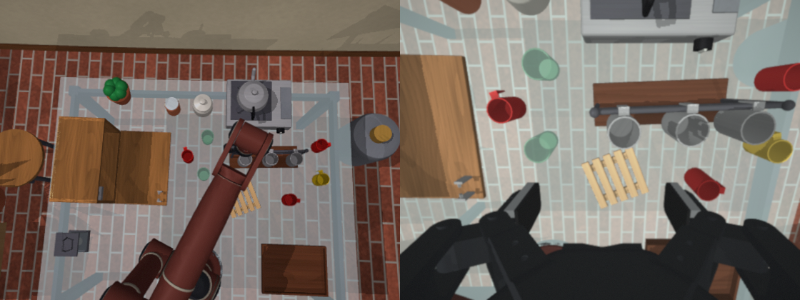

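The flap is down and level at z=0.05, with its ears at the near outer corner (wrist 465,187). All three mugs are still hanging. I'll refine the mug and glass positions with the wrist depth.

```bash
cat > fit.py <<'E'
from h import *
def rim(X,x,y,zr,r,tol=.006):
    c=np.array([x,y])
    for k in range(4):
        d=np.linalg.norm(X[...,:2]-c,axis=-1)
        m=(np.abs(X[...,2]-zr)<tol)&(np.abs(d-r)<(.012 if k<2 else .006))
        P=X[m][:,:2]
        if len(P)<10: return None
        res=lambda c:np.linalg.norm(P-c,axis=1)-r
        from scipy.optimize import least_squares
        c=least_squares(res,c,loss='soft_l1',f_scale=.002).x
    return c.round(4),len(P),X[m][:,2].max().round(3)
E
python3 - <<'E'
from fit import *
X=cloud(load('w1'))
for p in [(.512,-.201),(.516,-.318),(.5195,-.424)]:
    print('mug',rim(X,*p,.216,.028))
    d=np.linalg.norm(X[...,:2]-p,axis=-1);print(np.nanpercentile(X[...,2][d<.035],[90,95,98,100]).round(3))
for p in [(.628,-.034),(.45,-.02)]: print('gl',rim(X,*p,.105,.0305))
E
```

```text
mug (array([ 0.5111, -0.2005]), 396, np.float64(0.216))
[0.516 0.519 0.521 0.523]
mug (array([ 0.5148, -0.3156]), 464, np.float64(0.216))
[0.213 0.214 0.215 0.216]
mug (array([ 0.5181, -0.4231]), 553, np.float64(0.216))
[0.213 0.214 0.215 0.216]
gl (array([ 0.6314, -0.0299]), 410, np.float64(0.108))
gl (array([ 0.4508, -0.015 ]), 313, np.float64(0.107))
```

send_rows:
  steps:
    - {"translation": [0.1,2,2],"delta_rot": [0,0,0],"jaw": 8.5}
    - {"translation": [0.1,3.6,5],"delta_rot": [0,0,0],"jaw": 8.5}
    - {"translation": [0.1,3.7,9],"delta_rot": [0,0,0],"jaw": 8.5}
    - {"translation": [0.1,3.7,13],"delta_rot": [0,0,0],"jaw": 8.5}
    - {"translation": [0.1,3.7,17],"delta_rot": [0,0,0],"jaw": 8.5}
    - {"translation": [0.1,3.7,20],"delta_rot": [0,0,0],"jaw": 8.5}
    - {"translation": [0.1,3.7,22],"delta_rot": [0,0,0],"jaw": 8.5}
    - {"translation": [0.1,3.7,23],"delta_rot": [0,0,0],"jaw": 8.5}

```text
time: 8.25
tool_pos: [0.5094, -0.1981, 0.1823]
tool_rot: [-0.002, 1.0, 0.001, -0.001]
contact_force: [0.4, -0.4, -0.3]
gripper_width: 0.997
grasp_force: 0.0
```

send_rows:
  steps:
    - {"translation": [0,0,0],"delta_rot": [0,0,0],"jaw": 7}
    - {"translation": [0,0,0],"delta_rot": [0,0,0],"jaw": 6}
    - {"translation": [0,0,0],"delta_rot": [0,0,0],"jaw": 5}
    - {"translation": [0,0,0],"delta_rot": [0,0,0],"jaw": 4}
    - {"translation": [0,0,0],"delta_rot": [0,0,0],"jaw": 4}
    - {"translation": [0,0,0],"delta_rot": [0,0,0],"jaw": 4}
    - {"translation": [0,0,0],"delta_rot": [0,0,0],"jaw": 4}
    - {"translation": [0,0,0],"delta_rot": [0,0,0],"jaw": 4}

```text
time: 9.05
tool_pos: [0.5112, -0.2007, 0.1873]
tool_rot: [0.0, 1.0, 0.0, 0.001]
contact_force: [-2.7, 2.1, 5.1]
gripper_width: 0.663
grasp_force: 63.8
```

send_rows:
  steps:
    - {"translation": [0,0,-1],"delta_rot": [0,0,0],"jaw": 4}
    - {"translation": [0,0,-2.5],"delta_rot": [0,0,0],"jaw": 4}
    - {"translation": [0,0,-4],"delta_rot": [0,0,0],"jaw": 4}
    - {"translation": [0,0,-6],"delta_rot": [0,0,0],"jaw": 4}
    - {"translation": [0,0,-8],"delta_rot": [0,0,0],"jaw": 4}
    - {"translation": [0,0,-10],"delta_rot": [0,0,0],"jaw": 4}
    - {"translation": [0,0,-12],"delta_rot": [0,0,0],"jaw": 4}
    - {"translation": [0,0,-12],"delta_rot": [0,0,0],"jaw": 4}

```text
time: 9.85
tool_pos: [0.5117, -0.2015, 0.3095]
tool_rot: [0.002, 1.0, 0.0, 0.003]
contact_force: [-0.8, -0.3, -0.9]
gripper_width: 0.661
grasp_force: 67.6
```

Run:
```python
from fit import *
f=shot('wrist','w2');X=cloud(f);s=state();print(s['tool_pos'],s['contact_force'],s['gripper_width'])
x,y,z=s['tool_pos']
for zr in (z+.02,z+.025,z+.03,z+.035):print(zr,rim(X,x,y,zr,.028))
for p in [(.5148,-.3156),(.5181,-.4231)]: print('mug',rim(X,*p,.216,.028))
for p in [(.6314,-.030),(.4508,-.015)]: print('gl',rim(X,*p,.105,.0305))
```

```text
[ 0.51105513 -0.20113415  0.30717673] [ 0.63847845 -0.15920739 -1.06053068] 0.6605366992363872
0.3271767280615475 (array([ 0.5142, -0.2008]), 3184, np.float64(0.333))
0.3321767280615475 (array([ 0.5131, -0.2007]), 5071, np.float64(0.338))
0.3371767280615475 (array([ 0.5122, -0.2007]), 3746, np.float64(0.343))
0.34217672806154753 (array([ 0.5113, -0.2006]), 2179, np.float64(0.348))
mug (array([ 0.5149, -0.3155]), 905, np.float64(0.216))
mug (array([ 0.5188, -0.4243]), 735, np.float64(0.217))
gl (array([ 0.6318, -0.0303]), 817, np.float64(0.108))
gl (array([ 0.4507, -0.0159]), 577, np.float64(0.107))
```

View pics/w2.png

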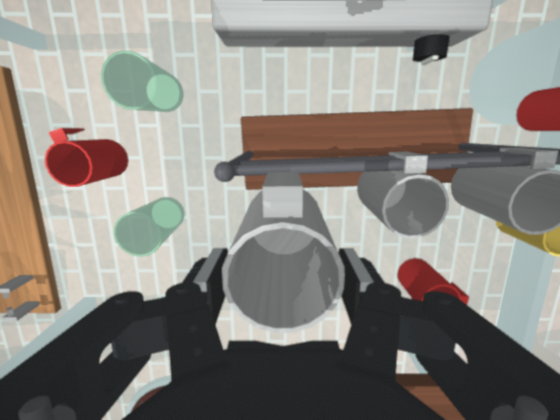

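The mug is held upright between the pads at (284,275), and the other two are still hanging. Next I carry it to the back right of the flap.

send_rows:
  steps:
    - {"translation": [1,-3,0],"delta_rot": [0,0,0],"jaw": 4}
    - {"translation": [2,-7,0],"delta_rot": [0,0,0],"jaw": 4}
    - {"translation": [3,-11,0],"delta_rot": [0,0,0],"jaw": 4}
    - {"translation": [4,-15,0],"delta_rot": [0,0,0],"jaw": 4}
    - {"translation": [5,-19,0],"delta_rot": [0,0,0],"jaw": 4}
    - {"translation": [6,-23,0],"delta_rot": [0,0,0],"jaw": 4}
    - {"translation": [7,-27,0],"delta_rot": [0,0,0],"jaw": 4}
    - {"translation": [8,-31,0],"delta_rot": [0,0,0],"jaw": 4}

```text
time: 10.7
tool_pos: [0.5897, 0.1111, 0.3031]
tool_rot: [0.0, 1.0, 0.0, -0.001]
contact_force: [0.1, -0.3, -0.8]
gripper_width: 0.661
grasp_force: 67.5
```

send_rows:
  steps:
    - {"translation": [0.5,-4,0],"delta_rot": [0,0,0],"jaw": 4}
    - {"translation": [0.9,-8,1],"delta_rot": [0,0,0],"jaw": 4}
    - {"translation": [0.9,-12,3],"delta_rot": [0,0,0],"jaw": 4}
    - {"translation": [0.9,-16,6],"delta_rot": [0,0,0],"jaw": 4}
    - {"translation": [0.9,-19,9],"delta_rot": [0,0,0],"jaw": 4}
    - {"translation": [0.9,-20.1,12],"delta_rot": [0,0,0],"jaw": 4}
    - {"translation": [0.9,-20.1,15],"delta_rot": [0,0,0],"jaw": 4}
    - {"translation": [0.9,-20.1,17],"delta_rot": [0,0,0],"jaw": 4}

```text
time: 11.5
tool_pos: [0.5965, 0.3102, 0.1298]
tool_rot: [0.001, 1.0, 0.001, -0.003]
contact_force: [-0.2, 0.1, -1.3]
gripper_width: 0.665
grasp_force: 67.5
```

send_rows:
  steps:
    - {"translation": [0,0,0.5],"delta_rot": [0,0,0],"jaw": 4}
    - {"translation": [0,0,0.9],"delta_rot": [0,0,0],"jaw": 4}
    - {"translation": [0,0,1.2],"delta_rot": [0,0,0],"jaw": 4}
    - {"translation": [0,0,1.4],"delta_rot": [0,0,0],"jaw": 4}
    - {"translation": [0,0,1.6],"delta_rot": [0,0,0],"jaw": 4}
    - {"translation": [0,0,1.7],"delta_rot": [0,0,0],"jaw": 4}
    - {"translation": [0,0,1.8],"delta_rot": [0,0,0],"jaw": 4}
    - {"translation": [0,0,1.8],"delta_rot": [0,0,0],"jaw": 4}

```text
time: 12.3
tool_pos: [0.599, 0.3104, 0.1172]
tool_rot: [-0.0, 1.0, 0.0, 0.0]
contact_force: [-0.6, -0.1, -1.1]
gripper_width: 0.658
grasp_force: 67.5
```

send_rows:
  steps:
    - {"translation": [0,0,0.1],"delta_rot": [0,0,0],"jaw": 4}
    - {"translation": [0,0,0.2],"delta_rot": [0,0,0],"jaw": 4}
    - {"translation": [0,0,0.3],"delta_rot": [0,0,0],"jaw": 4}
    - {"translation": [0,0,0.35],"delta_rot": [0,0,0],"jaw": 4}
    - {"translation": [0,0,0.4],"delta_rot": [0,0,0],"jaw": 4}
    - {"translation": [0,0,0.4],"delta_rot": [0,0,0],"jaw": 4}
    - {"translation": [0,0,0.4],"delta_rot": [0,0,0],"jaw": 4}
    - {"translation": [0,0,0.4],"delta_rot": [0,0,0],"jaw": 4}

```text
time: 13.1
tool_pos: [0.5991, 0.3104, 0.1132]
tool_rot: [0.0, 1.0, 0.0, 0.0]
contact_force: [0.3, -0.2, -1.8]
gripper_width: 0.663
grasp_force: 67.6
```

send_rows:
  steps:
    - {"translation": [0,0,0.05],"delta_rot": [0,0,0],"jaw": 4}
    - {"translation": [0,0,0.1],"delta_rot": [0,0,0],"jaw": 4}
    - {"translation": [0,0,0.15],"delta_rot": [0,0,0],"jaw": 4}
    - {"translation": [0,0,0.2],"delta_rot": [0,0,0],"jaw": 4}
    - {"translation": [0,0,0.25],"delta_rot": [0,0,0],"jaw": 4}
    - {"translation": [0,0,0.25],"delta_rot": [0,0,0],"jaw": 4}
    - {"translation": [0,0,0.25],"delta_rot": [0,0,0],"jaw": 4}
    - {"translation": [0,0,0.25],"delta_rot": [0,0,0],"jaw": 4}

```text
time: 13.9
tool_pos: [0.5999, 0.3105, 0.113]
tool_rot: [-0.0, 1.0, 0.0, 0.001]
contact_force: [-1.9, -2.4, 8.7]
gripper_width: 0.661
grasp_force: 68.4
```

send_rows:
  steps:
    - {"translation": [0,0,-0.2],"delta_rot": [0,0,0],"jaw": 6}
    - {"translation": [0,0,-0.2],"delta_rot": [0,0,0],"jaw": 6.5}
    - {"translation": [0,0,-0.2],"delta_rot": [0,0,0],"jaw": 7}
    - {"translation": [0,0,-0.2],"delta_rot": [0,0,0],"jaw": 7.5}
    - {"translation": [0,0,-0.2],"delta_rot": [0,0,0],"jaw": 8}
    - {"translation": [0,0,-1],"delta_rot": [0,0,0],"jaw": 8}
    - {"translation": [0,0,-3],"delta_rot": [0,0,0],"jaw": 8}
    - {"translation": [0,0,-6],"delta_rot": [0,0,0],"jaw": 8}

```text
time: 14.7
tool_pos: [0.5977, 0.31, 0.1692]
tool_rot: [0.001, 1.0, 0.0, -0.002]
contact_force: [1.8, -1.7, 0.4]
gripper_width: 0.936
grasp_force: 0.0
```

send_rows:
  steps:
    - {"translation": [0,0,-4],"delta_rot": [0,0,0],"jaw": 8.5}
    - {"translation": [0,2,-8],"delta_rot": [0,0,0],"jaw": 8.5}
    - {"translation": [-1,6,-11],"delta_rot": [0,0,0],"jaw": 8.5}
    - {"translation": [-2,10,-13],"delta_rot": [0,0,0],"jaw": 8.5}
    - {"translation": [-3,14,-14],"delta_rot": [0,0,0],"jaw": 8.5}
    - {"translation": [-3,18.5,-14],"delta_rot": [0,0,0],"jaw": 8.5}
    - {"translation": [-3,23,-14],"delta_rot": [0,0,0],"jaw": 8.5}
    - {"translation": [-3,27,-14],"delta_rot": [0,0,0],"jaw": 8.5}

```text
time: 15.5
tool_pos: [0.569, 0.0386, 0.3118]
tool_rot: [0.0, 1.0, 0.0, 0.001]
contact_force: [-0.1, 0.5, 0.3]
gripper_width: 0.996
grasp_force: 0.0
```

Run:
```python
from fit import *
f=shot('wrist','w3');X=cloud(f);s=state();print(s['tool_pos'])
print('placed',rim(X,.6,.31,.14,.028))
for p in [(.6314,-.030),(.4508,-.015)]: print('gl',rim(X,*p,.105,.0305))
```

```text
[0.56913924 0.03344624 0.31157886]
placed (array([0.6006, 0.3094]), 909, np.float64(0.142))
gl (array([ 0.6324, -0.0283]), 559, np.float64(0.107))
gl (array([ 0.4512, -0.0137]), 453, np.float64(0.107))
```

send_rows:
  steps:
    - {"translation": [-1,4.4,0],"delta_rot": [0,0,0],"jaw": 8.5}
    - {"translation": [-2,9,0],"delta_rot": [0,0,0],"jaw": 8.5}
    - {"translation": [-3,13.5,0],"delta_rot": [0,0,0],"jaw": 8.5}
    - {"translation": [-4,18,0],"delta_rot": [0,0,0],"jaw": 8.5}
    - {"translation": [-5,22.5,0],"delta_rot": [0,0,0],"jaw": 8.5}
    - {"translation": [-5.4,27,0],"delta_rot": [0,0,0],"jaw": 8.5}
    - {"translation": [-5.4,31.5,0],"delta_rot": [0,0,0],"jaw": 8.5}
    - {"translation": [-5.4,35.4,0],"delta_rot": [0,0,0],"jaw": 8.5}

```text
time: 16.35
tool_pos: [0.5151, -0.3157, 0.3114]
tool_rot: [0.0, 1.0, -0.0, 0.0]
contact_force: [1.3, 0.3, -0.3]
gripper_width: 0.996
grasp_force: 0.0
```

Run:
```python
from fit import *
for i in range(2):
    f=shot('wrist','w4');s=state();print(s['tool_pos'])
X=cloud(f)
for p in [(.5148,-.3156),(.5181,-.4231)]: print('mug',rim(X,*p,.216,.028))
```

```text
[ 0.51443359 -0.32056155  0.3106577 ]
[ 0.5147592  -0.31745757  0.3104816 ]
mug (array([ 0.5151, -0.3158]), 773, np.float64(0.216))
mug (array([ 0.5186, -0.4237]), 884, np.float64(0.217))
```

send_rows:
  steps:
    - {"translation": [0,-0.2,3],"delta_rot": [0,0,0],"jaw": 8.5}
    - {"translation": [0,-0.2,6.5],"delta_rot": [0,0,0],"jaw": 8.5}
    - {"translation": [0,-0.2,9.5],"delta_rot": [0,0,0],"jaw": 8.5}
    - {"translation": [0,-0.2,11.5],"delta_rot": [0,0,0],"jaw": 8.5}
    - {"translation": [0,-0.2,12.4],"delta_rot": [0,0,0],"jaw": 8.5}
    - {"translation": [0,-0.2,12.4],"delta_rot": [0,0,0],"jaw": 8.5}
    - {"translation": [0,-0.2,12.4],"delta_rot": [0,0,0],"jaw": 7}
    - {"translation": [0,-0.2,12.4],"delta_rot": [0,0,0],"jaw": 6}

```text
time: 17.25
tool_pos: [0.5165, -0.3126, 0.1891]
tool_rot: [0.002, 1.0, 0.0, 0.001]
contact_force: [-0.7, -1.6, 1.1]
gripper_width: 0.705
grasp_force: 0.9
```

send_rows:
  steps:
    - {"translation": [0,0,0],"delta_rot": [0,0,0],"jaw": 5}
    - {"translation": [0,0,0],"delta_rot": [0,0,0],"jaw": 4}
    - {"translation": [0,0,0],"delta_rot": [0,0,0],"jaw": 4}
    - {"translation": [0,0,0],"delta_rot": [0,0,0],"jaw": 4}
    - {"translation": [0,0,0],"delta_rot": [0,0,0],"jaw": 4}
    - {"translation": [0,0,0],"delta_rot": [0,0,0],"jaw": 4}
    - {"translation": [0,0,-1],"delta_rot": [0,0,0],"jaw": 4}
    - {"translation": [0,0,-2],"delta_rot": [0,0,0],"jaw": 4}

```text
time: 18.05
tool_pos: [0.5175, -0.3099, 0.204]
tool_rot: [-0.002, 1.0, 0.001, 0.003]
contact_force: [16.4, 0.2, -20.6]
gripper_width: 0.656
grasp_force: 67.7
```

send_rows:
  steps:
    - {"translation": [0,0,-2],"delta_rot": [0,0,0],"jaw": 4}
    - {"translation": [0,0,-4],"delta_rot": [0,0,0],"jaw": 4}
    - {"translation": [0,0,-6],"delta_rot": [0,0,0],"jaw": 4}
    - {"translation": [0,0,-8],"delta_rot": [0,0,0],"jaw": 4}
    - {"translation": [0,0,-10],"delta_rot": [0,0,0],"jaw": 4}
    - {"translation": [0,0,-12],"delta_rot": [0,0,0],"jaw": 4}
    - {"translation": [0,0,-13],"delta_rot": [0,0,0],"jaw": 4}
    - {"translation": [0,0,-13],"delta_rot": [0,0,0],"jaw": 4}

```text
time: 18.85
tool_pos: [0.5161, -0.3119, 0.3389]
tool_rot: [0.001, 1.0, 0.0, 0.001]
contact_force: [-0.3, -0.1, -1.3]
gripper_width: 0.565
grasp_force: 58.8
```

Run:
```python
from fit import *
f=shot('wrist','w5');s=state();print(s['tool_pos'],s['gripper_width'],s['grasp_force'])
t=shot('side','side5')
a=cv2.resize(f['pixels'],(400,300));b=cv2.resize(t['pixels'][110:230,230:390],(400,300))
cv2.imwrite('pics/v5.png',np.hstack([a,b]))
```

```text
[ 0.51564966 -0.31161238  0.33704779] 0.564694711720595 58.78361622802913
```

View pics/v5.png

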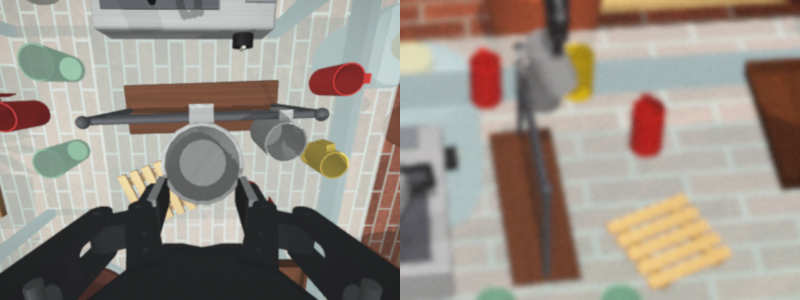

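The mug is held but sits forward of the pads (204,162) and may be tilted. I'll measure the rim plane.

```bash
cat > tilt.py <<'E'
from fit import *
def tilt(tag,box,show=True):
    f=load(tag);X=cloud(f);u0,u1,v0,v1=box
    D=f['range_z'][v0:v1,u0:u1];P=X[v0:v1,u0:u1]
    hsv=cv2.cvtColor(f['pixels'],cv2.COLOR_BGR2HSV)[v0:v1,u0:u1]
    m=(P[...,2]>.2)&(hsv[...,2]>75)
    n,l,st,c=cv2.connectedComponentsWithStats(m.astype(np.uint8));i=1+np.argmax(st[1:,4])
    m=l==i
    # inner edge/rim: outer contour nearest points; wall outside uses normals: collect all pts
    Q=P[m];print(len(Q),Q.min(0).round(3),Q.max(0).round(3))
    # axis from cylinder: fit with known radius using least squares on inner wall+outer (r 26..29)
    return Q,f,m
Q,f,m=tilt('w5',(230,345,165,290))
# rim: per angular sector about centroid, take highest points
c=np.median(Q,0);a=np.arctan2(Q[:,1]-c[1],Q[:,0]-c[0]);R=[]
for k in np.arange(-np.pi,np.pi,np.pi/18):
    q=Q[(a>=k)&(a<k+np.pi/18)]
    if len(q)>5: R.append(q[np.argmax(q[:,2])])
R=np.array(R);print(R.round(3))
E
python3 tilt.py
```

```text
11061 [ 0.485 -0.371  0.201] [ 0.566 -0.26   0.377]
[[ 0.512 -0.312  0.361]
 [ 0.511 -0.314  0.362]
 [ 0.511 -0.315  0.361]
 [ 0.511 -0.318  0.361]
 [ 0.513 -0.319  0.361]
 [ 0.513 -0.321  0.36 ]
 [ 0.515 -0.323  0.361]
 [ 0.517 -0.327  0.36 ]
 [ 0.518 -0.33   0.359]
 [ 0.524 -0.335  0.359]
 [ 0.527 -0.337  0.377]
 [ 0.532 -0.336  0.355]
 [ 0.536 -0.338  0.353]
 [ 0.543 -0.337  0.351]
 [ 0.549 -0.334  0.348]
 [ 0.553 -0.33   0.347]
 [ 0.56  -0.322  0.345]
 [ 0.562 -0.312  0.344]
 [ 0.562 -0.305  0.345]
 [ 0.559 -0.3    0.345]
 [ 0.555 -0.292  0.347]
 [ 0.55  -0.288  0.348]
 [ 0.542 -0.286  0.35 ]
 [ 0.536 -0.285  0.352]
 [ 0.53  -0.287  0.355]
 [ 0.527 -0.286  0.357]
 [ 0.521 -0.29   0.358]
 [ 0.518 -0.294  0.359]
 [ 0.516 -0.294  0.36 ]
 [ 0.514 -0.297  0.36 ]
 [ 0.513 -0.299  0.36 ]
 [ 0.513 -0.305  0.361]
 [ 0.511 -0.305  0.361]
 [ 0.51  -0.306  0.361]
 [ 0.512 -0.309  0.361]
 [ 0.511 -0.31   0.361]]
```

The rim plane is tilted 18°, leaning to +x. I'll turn the tool back by 0.32 rad so the mug stands upright, carrying it as I go.

send_rows:
  steps:
    - {"translation": [-0.3,-3,0],"delta_rot": [0,0.04,0],"jaw": 4}
    - {"translation": [-0.6,-7,0],"delta_rot": [0,0.08,0],"jaw": 4}
    - {"translation": [-0.9,-11,0],"delta_rot": [0,0.12,0],"jaw": 4}
    - {"translation": [-1.2,-15,0],"delta_rot": [0,0.16,0],"jaw": 4}
    - {"translation": [-1.5,-19,0],"delta_rot": [0,0.2,0],"jaw": 4}
    - {"translation": [-1.8,-23,0],"delta_rot": [0,0.24,0],"jaw": 4}
    - {"translation": [-2,-27,0],"delta_rot": [0,0.28,0],"jaw": 4}
    - {"translation": [-2.2,-31,0],"delta_rot": [0,0.32,0],"jaw": 4}

```text
time: 19.75
tool_pos: [0.4922, -0.0002, 0.3346]
tool_rot: [-0.0, 0.987, -0.0, 0.159]
contact_force: [-0.7, 0.5, -1.2]
gripper_width: 0.56
grasp_force: 58.9
```

send_rows:
  steps:
    - {"translation": [-0.3,-4,-0.1],"delta_rot": [0,0,0],"jaw": 4}
    - {"translation": [-0.6,-8,-0.2],"delta_rot": [0,0,0],"jaw": 4}
    - {"translation": [-0.9,-12,-0.3],"delta_rot": [0,0,0],"jaw": 4}
    - {"translation": [-1.2,-16,-0.4],"delta_rot": [0,0,0],"jaw": 4}
    - {"translation": [-1.5,-20,-0.5],"delta_rot": [0,0,0],"jaw": 4}
    - {"translation": [-1.8,-24,-0.6],"delta_rot": [0,0,0],"jaw": 4}
    - {"translation": [-2,-28,-0.7],"delta_rot": [0,0,0],"jaw": 4}
    - {"translation": [-2.2,-31,-0.7],"delta_rot": [0,0,0],"jaw": 4}

```text
time: 20.55
tool_pos: [0.4686, 0.3104, 0.3341]
tool_rot: [0.0, 0.987, 0.001, 0.158]
contact_force: [0.2, -0.0, -1.6]
gripper_width: 0.56
grasp_force: 59.0
```

```bash
cat > tilt2.py <<'E'
from fit import *
import sys
def plane(tag,box):
    f=load(tag);X=cloud(f);u0,u1,v0,v1=box
    P=X[v0:v1,u0:u1];hsv=cv2.cvtColor(f['pixels'],cv2.COLOR_BGR2HSV)[v0:v1,u0:u1]
    m=(P[...,2]>.1)&(hsv[...,2]>75)&(hsv[...,1]<60)
    n,l,st,c=cv2.connectedComponentsWithStats(m.astype(np.uint8));Q=P[l==1+np.argmax(st[1:,4])]
    c=np.median(Q,0);a=np.arctan2(Q[:,1]-c[1],Q[:,0]-c[0]);R=[]
    for k in np.arange(-np.pi,np.pi,np.pi/36):
        q=Q[(a>=k)&(a<k+np.pi/36)]
        if len(q)>5: R.append(q[np.argsort(q[:,2])[-2]])
    R=np.array(R)
    for k in range(5):
        A=np.c_[R[:,:2],np.ones(len(R))];s=np.linalg.lstsq(A,R[:,2],rcond=None)[0]
        e=abs(A@s-R[:,2]);R=R[e<=max(.003,np.median(e)*2)]
    print(tag,'slope',s[:2].round(3),'n',len(R),'ctr',((R.min(0)+R.max(0))/2).round(4),R.min(0).round(3),R.max(0).round(3))
E
python3 - <<'E'
from tilt2 import *
f=shot('wrist','w6');s=state();print(s['tool_pos'],s['tool_rot'],s['gripper_width'])
plane('w5',(230,345,165,290));plane('w6',(230,345,165,290))
E
```

```text
[0.46803561 0.31347919 0.33345214] [-0.00133443  0.98757936  0.00260746  0.15709372] 0.5591620851001777
w5 slope [-0.333 -0.012] n 70 ctr [ 0.5361 -0.3116  0.3523] [ 0.51  -0.338  0.343] [ 0.562 -0.285  0.361]
w6 slope [-0.042 -0.008] n 69 ctr [0.4845 0.3094 0.3541] [0.457 0.282 0.352] [0.513 0.337 0.356]
```

send_rows:
  steps:
    - {"translation": [-0.6,0,1.9],"delta_rot": [0,0.02,0],"jaw": 4}
    - {"translation": [-1.6,0,4.8],"delta_rot": [0,0.04,0],"jaw": 4}
    - {"translation": [-2.6,0,7.9],"delta_rot": [0,0.04,0],"jaw": 4}
    - {"translation": [-3.7,0,11.1],"delta_rot": [0,0.04,0],"jaw": 4}
    - {"translation": [-4.7,0,14.2],"delta_rot": [0,0.04,0],"jaw": 4}
    - {"translation": [-5.6,0,17.0],"delta_rot": [0,0.04,0],"jaw": 4}
    - {"translation": [-6.1,0,18.5],"delta_rot": [0,0.04,0],"jaw": 4}
    - {"translation": [-6.3,0,19.0],"delta_rot": [0,0.04,0],"jaw": 4}

```text
time: 21.4
tool_pos: [0.4681, 0.3071, 0.1325]
tool_rot: [0.001, 0.984, 0.0, 0.176]
contact_force: [0.8, -0.8, -1.9]
gripper_width: 0.56
grasp_force: 59.2
```

send_rows:
  steps:
    - {"translation": [-0.1,0,0.3],"delta_rot": [0,0,0],"jaw": 4}
    - {"translation": [-0.2,0,0.55],"delta_rot": [0,0,0],"jaw": 4}
    - {"translation": [-0.28,0,0.75],"delta_rot": [0,0,0],"jaw": 4}
    - {"translation": [-0.33,0,0.9],"delta_rot": [0,0,0],"jaw": 4}
    - {"translation": [-0.37,0,1.0],"delta_rot": [0,0,0],"jaw": 4}
    - {"translation": [-0.37,0,1.0],"delta_rot": [0,0,0],"jaw": 4}
    - {"translation": [-0.37,0,1.0],"delta_rot": [0,0,0],"jaw": 4}
    - {"translation": [-0.37,0,1.0],"delta_rot": [0,0,0],"jaw": 4}

```text
time: 22.2
tool_pos: [0.47, 0.3084, 0.1257]
tool_rot: [-0.0, 0.984, 0.0, 0.179]
contact_force: [0.2, -0.7, -1.0]
gripper_width: 0.557
grasp_force: 59.2
```

Run:
```python
from tilt2 import *
f=shot('wrist','w7');s=state();print(s['tool_pos'],s['tool_rot'],s['gripper_width'],s['contact_force'])
plane('w7',(230,345,165,290))
```

```text
[0.47003437 0.30837324 0.12561507] [-1.12339971e-04  9.83831404e-01  3.44213963e-04  1.79096727e-01] 0.5620034864602821 [-0.35106305  0.50759941 -1.60624469]
w7 slope [ 0.001 -0.005] n 67 ctr [0.485  0.3082 0.1458] [0.457 0.281 0.144] [0.513 0.335 0.147]
```

send_rows:
  steps:
    - {"translation": [-0.07,0,0.2],"delta_rot": [0,0,0],"jaw": 4}
    - {"translation": [-0.13,0,0.35],"delta_rot": [0,0,0],"jaw": 4}
    - {"translation": [-0.18,0,0.45],"delta_rot": [0,0,0],"jaw": 4}
    - {"translation": [-0.2,0,0.55],"delta_rot": [0,0,0],"jaw": 4}
    - {"translation": [-0.22,0,0.6],"delta_rot": [0,0,0],"jaw": 4}
    - {"translation": [-0.22,0,0.6],"delta_rot": [0,0,0],"jaw": 4}
    - {"translation": [-0.22,0,0.6],"delta_rot": [0,0,0],"jaw": 4}
    - {"translation": [-0.22,0,0.6],"delta_rot": [0,0,0],"jaw": 4}

```text
time: 23.05
tool_pos: [0.4713, 0.3086, 0.1218]
tool_rot: [-0.0, 0.984, 0.0, 0.181]
contact_force: [-5.0, -3.9, 9.0]
gripper_width: 0.566
grasp_force: 61.0
```

send_rows:
  steps:
    - {"translation": [0,0,-0.2],"delta_rot": [0,0,0],"jaw": 5}
    - {"translation": [0,0,-0.2],"delta_rot": [0,0,0],"jaw": 6}
    - {"translation": [0,0,-0.2],"delta_rot": [0,0,0],"jaw": 7}
    - {"translation": [0,0,-0.2],"delta_rot": [0,0,0],"jaw": 7.5}
    - {"translation": [0,0,-0.2],"delta_rot": [0,0,0],"jaw": 7.5}
    - {"translation": [0,0,-1],"delta_rot": [0,0,0],"jaw": 7.5}
    - {"translation": [0,0,-3],"delta_rot": [0,0,0],"jaw": 8}
    - {"translation": [0,0,-6],"delta_rot": [0,0,0],"jaw": 8}

```text
time: 23.85
tool_pos: [0.4477, 0.3076, 0.1741]
tool_rot: [0.001, 0.984, 0.0, 0.177]
contact_force: [0.8, 0.5, 1.0]
gripper_width: 0.934
grasp_force: 0.0
```

send_rows:
  steps:
    - {"translation": [1,0,-4],"delta_rot": [0,-0.03,0],"jaw": 8.5}
    - {"translation": [2,3,-8],"delta_rot": [0,-0.08,0],"jaw": 8.5}
    - {"translation": [3,7,-11],"delta_rot": [0,-0.14,0],"jaw": 8.5}
    - {"translation": [4,11,-13],"delta_rot": [0,-0.2,0],"jaw": 8.5}
    - {"translation": [5,15,-14],"delta_rot": [0,-0.26,0],"jaw": 8.5}
    - {"translation": [6,19,-14],"delta_rot": [0,-0.32,0],"jaw": 8.5}
    - {"translation": [7,23,-14],"delta_rot": [0,-0.36,0],"jaw": 8.5}
    - {"translation": [8,27,-14],"delta_rot": [0,-0.36,0],"jaw": 8.5}

```text
time: 24.65
tool_pos: [0.4752, 0.0366, 0.3353]
tool_rot: [-0.0, 1.0, 0.0, 0.0]
contact_force: [-0.2, 0.8, 0.4]
gripper_width: 0.995
grasp_force: 0.0
```

Run:
```python
from fit import *
f=shot('wrist','w8');X=cloud(f);s=state();print(s['tool_pos'],s['tool_rot'])
for p in [(.6,.31),(.485,.308)]:print('placed',rim(X,*p,.14,.028))
for p in [(.6314,-.030),(.4508,-.015)]: print('gl',rim(X,*p,.105,.0305))
```

```text
[0.47622979 0.03163544 0.33561222] [ 2.33241296e-03  9.99993611e-01 -2.57207552e-03  8.49624574e-04]
placed (array([0.6006, 0.3098]), 947, np.float64(0.143))
placed (array([0.4832, 0.3077]), 691, np.float64(0.142))
gl (array([ 0.6313, -0.0287]), 662, np.float64(0.107))
gl (array([ 0.4508, -0.0136]), 423, np.float64(0.107))
```

send_rows:
  steps:
    - {"translation": [0.5,4,0],"delta_rot": [0,0,0],"jaw": 8.5}
    - {"translation": [1,8.5,0],"delta_rot": [0,0,0],"jaw": 8.5}
    - {"translation": [1.5,13,0],"delta_rot": [0,0,0],"jaw": 8.5}
    - {"translation": [2,17.5,0],"delta_rot": [0,0,0],"jaw": 8.5}
    - {"translation": [2.5,22,0],"delta_rot": [0,0,0],"jaw": 8.5}
    - {"translation": [3,26.5,0],"delta_rot": [0,0,0],"jaw": 8.5}
    - {"translation": [3.5,31,0],"delta_rot": [0,0,0],"jaw": 8.5}
    - {"translation": [4,35,0],"delta_rot": [0,0,0],"jaw": 8.5}

```text
time: 25.5
tool_pos: [0.5148, -0.3134, 0.335]
tool_rot: [0.0, 1.0, 0.0, 0.0]
contact_force: [-0.2, -0.1, 0.4]
gripper_width: 0.996
grasp_force: 0.0
```

send_rows:
  steps:
    - {"translation": [0.3,4,0],"delta_rot": [0,0,0],"jaw": 8.5}
    - {"translation": [0.3,8,1],"delta_rot": [0,0,0],"jaw": 8.5}
    - {"translation": [0.3,10,3],"delta_rot": [0,0,0],"jaw": 8.5}
    - {"translation": [0.3,11,5],"delta_rot": [0,0,0],"jaw": 8.5}
    - {"translation": [0.3,11,6],"delta_rot": [0,0,0],"jaw": 8.5}
    - {"translation": [0.3,11,6],"delta_rot": [0,0,0],"jaw": 8.5}
    - {"translation": [0.3,11,6],"delta_rot": [0,0,0],"jaw": 8.5}
    - {"translation": [0.3,11,6],"delta_rot": [0,0,0],"jaw": 8.5}

```text
time: 26.3
tool_pos: [0.5188, -0.4212, 0.2766]
tool_rot: [0.001, 1.0, 0.001, 0.001]
contact_force: [0.0, 0.2, -0.4]
gripper_width: 0.997
grasp_force: 0.0
```

Run:
```python
from fit import *
for i in range(3):
    f=shot('wrist','w9');s=state();print(s['tool_pos'])
X=cloud(f)
print('mug',rim(X,.5187,-.4237,.216,.028))
```

```text
[ 0.51872175 -0.42128493  0.27654744]
[ 0.51864022 -0.42134876  0.2763635 ]
[ 0.51850028 -0.42143335  0.27606464]
mug (array([ 0.5189, -0.4242]), 1033, np.float64(0.217))
```

send_rows:
  steps:
    - {"translation": [0,0.3,2],"delta_rot": [0,0,0],"jaw": 8.5}
    - {"translation": [0,0.3,4.5],"delta_rot": [0,0,0],"jaw": 8.5}
    - {"translation": [0,0.3,7],"delta_rot": [0,0,0],"jaw": 8.5}
    - {"translation": [0,0.3,8.5],"delta_rot": [0,0,0],"jaw": 8.5}
    - {"translation": [0,0.3,9.5],"delta_rot": [0,0,0],"jaw": 8.5}
    - {"translation": [0,0.3,9.5],"delta_rot": [0,0,0],"jaw": 8.5}
    - {"translation": [0,0.3,9.5],"delta_rot": [0,0,0],"jaw": 8.5}
    - {"translation": [0,0.3,9.5],"delta_rot": [0,0,0],"jaw": 7.5}

```text
time: 27.25
tool_pos: [0.5187, -0.4253, 0.1814]
tool_rot: [0.001, 1.0, 0.0, 0.001]
contact_force: [0.6, 0.2, 0.4]
gripper_width: 0.88
grasp_force: 0.0
```

send_rows:
  steps:
    - {"translation": [0,0,0],"delta_rot": [0,0,0],"jaw": 6.5}
    - {"translation": [0,0,0],"delta_rot": [0,0,0],"jaw": 6}
    - {"translation": [0,0,0],"delta_rot": [0,0,0],"jaw": 5}
    - {"translation": [0,0,0],"delta_rot": [0,0,0],"jaw": 4}
    - {"translation": [0,0,0],"delta_rot": [0,0,0],"jaw": 4}
    - {"translation": [0,0,0],"delta_rot": [0,0,0],"jaw": 4}
    - {"translation": [0,0,0],"delta_rot": [0,0,0],"jaw": 4}
    - {"translation": [0,0,0],"delta_rot": [0,0,0],"jaw": 4}

```text
time: 28.05
tool_pos: [0.5183, -0.425, 0.181]
tool_rot: [0.001, 1.0, 0.0, 0.001]
contact_force: [-1.5, 1.6, 5.4]
gripper_width: 0.667
grasp_force: 63.7
```

send_rows:
  steps:
    - {"translation": [0,0,-0.3],"delta_rot": [0,0,0],"jaw": 4}
    - {"translation": [0,0,-0.6],"delta_rot": [0,0,0],"jaw": 4}
    - {"translation": [0,0,-0.9],"delta_rot": [0,0,0],"jaw": 4}
    - {"translation": [0,0,-1.2],"delta_rot": [0,0,0],"jaw": 4}
    - {"translation": [0,0,-1.5],"delta_rot": [0,0,0],"jaw": 4}
    - {"translation": [0,0,-1.8],"delta_rot": [0,0,0],"jaw": 4}
    - {"translation": [0,0,-1.8],"delta_rot": [0,0,0],"jaw": 4}
    - {"translation": [0,0,-1.8],"delta_rot": [0,0,0],"jaw": 4}

```text
time: 28.85
tool_pos: [0.5181, -0.4245, 0.1979]
tool_rot: [-0.0, 1.0, 0.0, 0.0]
contact_force: [2.5, 0.4, -2.0]
gripper_width: 0.662
grasp_force: 65.0
```

send_rows:
  steps:
    - {"translation": [0.05,0,-0.5],"delta_rot": [0,0,0],"jaw": 4}
    - {"translation": [0.05,0,-1],"delta_rot": [0,0,0],"jaw": 4}
    - {"translation": [0.05,0,-1.5],"delta_rot": [0,0,0],"jaw": 4}
    - {"translation": [0.05,0,-2],"delta_rot": [0,0,0],"jaw": 4}
    - {"translation": [0.05,0,-2.5],"delta_rot": [0,0,0],"jaw": 4}
    - {"translation": [0.05,0,-3],"delta_rot": [0,0,0],"jaw": 4}
    - {"translation": [0.05,0,-3.5],"delta_rot": [0,0,0],"jaw": 4}
    - {"translation": [0.05,0,-4],"delta_rot": [0,0,0],"jaw": 4}

```text
time: 29.65
tool_pos: [0.5185, -0.4246, 0.238]
tool_rot: [0.0, 1.0, 0.0, -0.0]
contact_force: [0.6, -0.3, -0.6]
gripper_width: 0.67
grasp_force: 65.5
```

send_rows:
  steps:
    - {"translation": [0,0,-1],"delta_rot": [0,0,0],"jaw": 4}
    - {"translation": [0,0,-2],"delta_rot": [0,0,0],"jaw": 4}
    - {"translation": [0,0,-3],"delta_rot": [0,0,0],"jaw": 4}
    - {"translation": [0,0,-4],"delta_rot": [0,0,0],"jaw": 4}
    - {"translation": [0,0,-5],"delta_rot": [0,0,0],"jaw": 4}
    - {"translation": [0,0,-6],"delta_rot": [0,0,0],"jaw": 4}
    - {"translation": [0,0,-7],"delta_rot": [0,0,0],"jaw": 4}
    - {"translation": [0,0,-7],"delta_rot": [0,0,0],"jaw": 4}

```text
time: 30.45
tool_pos: [0.5191, -0.4252, 0.3101]
tool_rot: [0.001, 1.0, 0.0, 0.001]
contact_force: [-0.3, 0.1, -0.7]
gripper_width: 0.67
grasp_force: 65.5
```

Run:
```python
from tilt2 import *
f=shot('wrist','w10');s=state();print(s['tool_pos'],s['gripper_width'],s['contact_force'])
plane('w10',(220,355,200,335));plane('w2',(220,355,200,335))
```

```text
[ 0.51883763 -0.42492355  0.30881021] 0.663211130782488 [-0.41680372  0.27471419 -1.42955055]
w10 slope [ 0.044 -0.006] n 72 ctr [ 0.5204 -0.4263  0.3438] [ 0.493 -0.455  0.342] [ 0.548 -0.398  0.346]
w2 slope [ 0.028 -0.008] n 68 ctr [ 0.5113 -0.2009  0.3371] [ 0.484 -0.229  0.336] [ 0.539 -0.173  0.338]
```

send_rows:
  steps:
    - {"translation": [-1,-3,0],"delta_rot": [0,-0.03,0],"jaw": 4}
    - {"translation": [-2,-7,0],"delta_rot": [0,-0.03,0],"jaw": 4}
    - {"translation": [-3,-11,0],"delta_rot": [0,-0.03,0],"jaw": 4}
    - {"translation": [-4,-15,0],"delta_rot": [0,-0.03,0],"jaw": 4}
    - {"translation": [-5,-19,0],"delta_rot": [0,-0.03,0],"jaw": 4}
    - {"translation": [-6,-23,0],"delta_rot": [0,-0.03,0],"jaw": 4}
    - {"translation": [-7,-27,0],"delta_rot": [0,-0.03,0],"jaw": 4}
    - {"translation": [-8,-31,0],"delta_rot": [0,-0.03,0],"jaw": 4}

```text
time: 31.3
tool_pos: [0.4373, -0.1131, 0.3067]
tool_rot: [-0.0, 1.0, 0.0, -0.015]
contact_force: [0.6, -0.1, -1.2]
gripper_width: 0.667
grasp_force: 65.5
```

send_rows:
  steps:
    - {"translation": [-1,-4,0],"delta_rot": [0,0,0],"jaw": 4}
    - {"translation": [-2,-8,0],"delta_rot": [0,0,0],"jaw": 4}
    - {"translation": [-3,-12,0],"delta_rot": [0,0,0],"jaw": 4}
    - {"translation": [-4,-16,0],"delta_rot": [0,0,0],"jaw": 4}
    - {"translation": [-5,-20,0],"delta_rot": [0,0,0],"jaw": 4}
    - {"translation": [-6,-24,0],"delta_rot": [0,0,0],"jaw": 4}
    - {"translation": [-6.5,-28,0],"delta_rot": [0,0,0],"jaw": 4}
    - {"translation": [-7,-32,0],"delta_rot": [0,0,0],"jaw": 4}

```text
time: 32.1
tool_pos: [0.3672, 0.2068, 0.3092]
tool_rot: [0.0, 1.0, 0.0, -0.015]
contact_force: [1.1, -0.4, -1.0]
gripper_width: 0.665
grasp_force: 65.5
```

send_rows:
  steps:
    - {"translation": [0,-4,1],"delta_rot": [0,0,0],"jaw": 4}
    - {"translation": [0,-8,3],"delta_rot": [0,0,0],"jaw": 4}
    - {"translation": [0,-10.4,6],"delta_rot": [0,0,0],"jaw": 4}
    - {"translation": [0,-10.4,10],"delta_rot": [0,0,0],"jaw": 4}
    - {"translation": [0,-10.4,13],"delta_rot": [0,0,0],"jaw": 4}
    - {"translation": [0,-10.4,16],"delta_rot": [0,0,0],"jaw": 4}
    - {"translation": [0,-10.4,18],"delta_rot": [0,0,0],"jaw": 4}
    - {"translation": [0,-10.4,19],"delta_rot": [0,0,0],"jaw": 4}

```text
time: 32.9
tool_pos: [0.3605, 0.3083, 0.1166]
tool_rot: [0.001, 1.0, 0.0, -0.017]
contact_force: [0.3, 0.0, -0.4]
gripper_width: 0.669
grasp_force: 65.4
```

Run:
```python
from tilt2 import *
f=shot('wrist','w11');s=state();print(s['tool_pos'],s['gripper_width'],s['contact_force'])
plane('w11',(220,355,200,335))
```

```text
[0.36030137 0.30812553 0.11603209] 0.6689364523115654 [-0.82256985 -0.93648085 -1.75112162]
w11 slope [ 0.004 -0.009] n 72 ctr [0.3628 0.3086 0.151 ] [0.335 0.28  0.149] [0.39  0.337 0.153]
```

send_rows:
  steps:
    - {"translation": [0,0,0.3],"delta_rot": [0,0,0],"jaw": 4}
    - {"translation": [0,0,0.6],"delta_rot": [0,0,0],"jaw": 4}
    - {"translation": [0,0,0.8],"delta_rot": [0,0,0],"jaw": 4}
    - {"translation": [0,0,0.9],"delta_rot": [0,0,0],"jaw": 4}
    - {"translation": [0,0,1.0],"delta_rot": [0,0,0],"jaw": 4}
    - {"translation": [0,0,1.1],"delta_rot": [0,0,0],"jaw": 4}
    - {"translation": [0,0,1.15],"delta_rot": [0,0,0],"jaw": 4}
    - {"translation": [0,0,1.15],"delta_rot": [0,0,0],"jaw": 4}

```text
time: 33.75
tool_pos: [0.3619, 0.3093, 0.1081]
tool_rot: [0.0, 1.0, 0.0, -0.015]
contact_force: [-0.4, -0.2, -1.8]
gripper_width: 0.666
grasp_force: 65.5
```

send_rows:
  steps:
    - {"translation": [0,0,0.05],"delta_rot": [0,0,0],"jaw": 4}
    - {"translation": [0,0,0.1],"delta_rot": [0,0,0],"jaw": 4}
    - {"translation": [0,0,0.15],"delta_rot": [0,0,0],"jaw": 4}
    - {"translation": [0,0,0.2],"delta_rot": [0,0,0],"jaw": 4}
    - {"translation": [0,0,0.25],"delta_rot": [0,0,0],"jaw": 4}
    - {"translation": [0,0,0.3],"delta_rot": [0,0,0],"jaw": 4}
    - {"translation": [0,0,0.35],"delta_rot": [0,0,0],"jaw": 4}
    - {"translation": [0,0,0.35],"delta_rot": [0,0,0],"jaw": 4}

```text
time: 34.55
tool_pos: [0.3624, 0.3095, 0.107]
tool_rot: [0.0, 1.0, 0.0, -0.015]
contact_force: [-5.2, -2.7, 11.0]
gripper_width: 0.666
grasp_force: 66.7
```

send_rows:
  steps:
    - {"translation": [0,0,-0.2],"delta_rot": [0,0,0],"jaw": 6}
    - {"translation": [0,0,-0.2],"delta_rot": [0,0,0],"jaw": 6.5}
    - {"translation": [0,0,-0.2],"delta_rot": [0,0,0],"jaw": 7}
    - {"translation": [0,0,-0.2],"delta_rot": [0,0,0],"jaw": 7.5}
    - {"translation": [0,0,-0.2],"delta_rot": [0,0,0],"jaw": 8}
    - {"translation": [0,0,-1],"delta_rot": [0,0,0],"jaw": 8}
    - {"translation": [0,0,-3],"delta_rot": [0,0,0],"jaw": 8}
    - {"translation": [0,0,-6],"delta_rot": [0,0,0],"jaw": 8}

```text
time: 35.35
tool_pos: [0.3624, 0.3086, 0.1638]
tool_rot: [0.001, 1.0, 0.0, -0.017]
contact_force: [-0.2, 0.8, 0.3]
gripper_width: 0.937
grasp_force: 0.0
```

send_rows:
  steps:
    - {"translation": [0,0,-4],"delta_rot": [0,0,0],"jaw": 8.5}
    - {"translation": [1,2,-8],"delta_rot": [0,0.03,0],"jaw": 8.5}
    - {"translation": [3,6,-11],"delta_rot": [0,0.03,0],"jaw": 8.5}
    - {"translation": [5,10,-12],"delta_rot": [0,0.03,0],"jaw": 8.5}
    - {"translation": [7,14,-12],"delta_rot": [0,0.03,0],"jaw": 8.5}
    - {"translation": [8.9,18,-12],"delta_rot": [0,0.03,0],"jaw": 8.5}
    - {"translation": [8.9,22,-12],"delta_rot": [0,0.03,0],"jaw": 8.5}
    - {"translation": [8.9,26,-12],"delta_rot": [0,0.03,0],"jaw": 8.5}

```text
time: 36.15
tool_pos: [0.4565, 0.0476, 0.2825]
tool_rot: [0.0, 1.0, 0.0, 0.0]
contact_force: [1.0, 0.5, -0.0]
gripper_width: 0.995
grasp_force: 0.0
```

Run:
```python
from fit import *
f=shot('wrist','w12');f=shot('wrist','w12');X=cloud(f);s=state();print(s['tool_pos'],s['tool_rot'])
for p in [(.6,.31),(.485,.308),(.363,.309)]:print('placed',rim(X,*p,.14,.028))
for p in [(.6314,-.030),(.4508,-.015)]: print('gl',rim(X,*p,.105,.0305))
```

```text
[0.45653961 0.0457214  0.28249292] [ 6.62842414e-04  9.99995972e-01 -2.73994868e-03  3.30495954e-04]
placed (array([0.6006, 0.3104]), 497, np.float64(0.142))
placed (array([0.4832, 0.3081]), 743, np.float64(0.142))
placed (array([0.3628, 0.3089]), 870, np.float64(0.142))
gl (array([ 0.6336, -0.0285]), 615, np.float64(0.108))
gl (array([ 0.4506, -0.0135]), 576, np.float64(0.107))
```

View pics/w12.png

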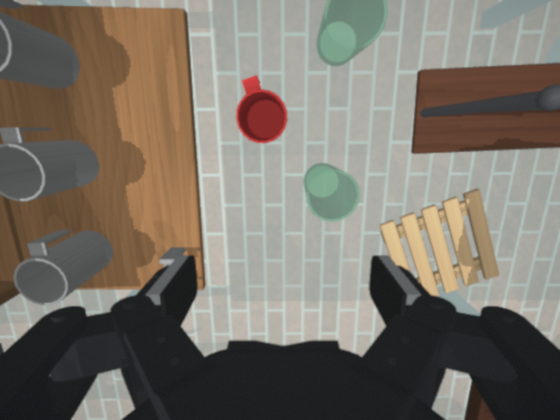

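All three mugs stand on the flap (left edge of the view). The near green glass is at (331,190) and the red mug at (262,115) is the look-alike. The near glass is next.

send_rows:
  steps:
    - {"translation": [-0.6,3,1],"delta_rot": [0,0,0],"jaw": 8.5}
    - {"translation": [-0.6,5.5,3],"delta_rot": [0,0,0],"jaw": 8.5}
    - {"translation": [-0.6,6,7],"delta_rot": [0,0,0],"jaw": 8.5}
    - {"translation": [-0.6,6,11],"delta_rot": [0,0,0],"jaw": 8.5}
    - {"translation": [-0.6,6,15],"delta_rot": [0,0,0],"jaw": 8.5}
    - {"translation": [-0.6,6,18.5],"delta_rot": [0,0,0],"jaw": 8.5}
    - {"translation": [-0.6,6,20.5],"delta_rot": [0,0,0],"jaw": 8.5}
    - {"translation": [-0.6,6,21],"delta_rot": [0,0,0],"jaw": 8.5}

```text
time: 37.05
tool_pos: [0.4484, -0.0095, 0.0692]
tool_rot: [-0.001, 1.0, 0.001, -0.003]
contact_force: [-0.4, -0.2, 1.0]
gripper_width: 0.995
grasp_force: 0.0
```

send_rows:
  steps:
    - {"translation": [0,0,0],"delta_rot": [0,0,0],"jaw": 8.5}
    - {"translation": [0,0,0],"delta_rot": [0,0,0],"jaw": 7.5}
    - {"translation": [0,0,0],"delta_rot": [0,0,0],"jaw": 6.5}
    - {"translation": [0,0,0],"delta_rot": [0,0,0],"jaw": 5.5}
    - {"translation": [0,0,0],"delta_rot": [0,0,0],"jaw": 4.5}
    - {"translation": [0,0,0],"delta_rot": [0,0,0],"jaw": 4.5}
    - {"translation": [0,0,0],"delta_rot": [0,0,0],"jaw": 4.5}
    - {"translation": [0,0,0],"delta_rot": [0,0,0],"jaw": 4.5}

```text
time: 37.85
tool_pos: [0.4525, -0.0113, 0.0748]
tool_rot: [0.001, 1.0, 0.0, 0.002]
contact_force: [-0.3, -0.6, 5.7]
gripper_width: 0.71
grasp_force: 64.0
```

send_rows:
  steps:
    - {"translation": [0,0,-1],"delta_rot": [0,0,0],"jaw": 4.5}
    - {"translation": [0,0,-3],"delta_rot": [0,0,0],"jaw": 4.5}
    - {"translation": [0,0,-6],"delta_rot": [0,0,0],"jaw": 4.5}
    - {"translation": [0,0,-9],"delta_rot": [0,0,0],"jaw": 4.5}
    - {"translation": [0,0,-12],"delta_rot": [0,0,0],"jaw": 4.5}
    - {"translation": [0,-1,-14],"delta_rot": [0,0,0],"jaw": 4.5}
    - {"translation": [0,-3,-15],"delta_rot": [0,0,0],"jaw": 4.5}
    - {"translation": [0,-5,-15],"delta_rot": [0,0,0],"jaw": 4.5}

```text
time: 38.65
tool_pos: [0.4513, 0.0398, 0.225]
tool_rot: [0.0, 1.0, -0.0, 0.002]
contact_force: [0.2, 0.0, -3.2]
gripper_width: 0.705
grasp_force: 65.4
```

Run:
```python
from fit import *
f=shot('wrist','w13');X=cloud(f);s=state();print(s['tool_pos'],s['gripper_width'],s['grasp_force'],s['contact_force'])
x,y,z=s['tool_pos']
for zr in np.arange(z+.02,z+.05,.004):print(round(zr,3),rim(X,x,y,zr,.0305,.002))
print('gl',rim(X,.6336,-.0285,.105,.0305))
```

```text
[0.45058525 0.04234732 0.22375054] 0.7069657923199959 65.53684741258621 [-0.69340984  1.62835053 -2.024202  ]
0.244 (array([0.4528, 0.0401]), 984, np.float64(0.246))
0.248 (array([0.4527, 0.0402]), 1099, np.float64(0.25))
0.252 (array([0.4524, 0.0402]), 1209, np.float64(0.254))
0.256 (array([0.4497, 0.0409]), 3239, np.float64(0.258))
0.26 (array([0.4535, 0.0408]), 398, np.float64(0.262))
0.264 (array([0.4549, 0.0403]), 358, np.float64(0.266))
0.268 (array([0.4556, 0.0402]), 402, np.float64(0.27))
0.272 (array([0.4581, 0.0402]), 491, np.float64(0.274))
gl (array([ 0.6334, -0.0288]), 497, np.float64(0.107))
```

View pics/w13.png

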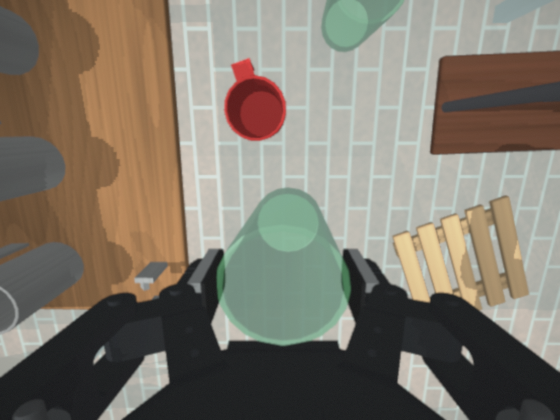

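The glass is held upright at (285,265). I'm placing it on the flap front near (0.45, 0.205), clear of the ears.

send_rows:
  steps:
    - {"translation": [0,-4,0],"delta_rot": [0,0,0],"jaw": 4.5}
    - {"translation": [0,-8,0],"delta_rot": [0,0,0],"jaw": 4.5}
    - {"translation": [0,-12,0],"delta_rot": [0,0,0],"jaw": 4.5}
    - {"translation": [0,-15,1],"delta_rot": [0,0,0],"jaw": 4.5}
    - {"translation": [0,-16.3,3],"delta_rot": [0,0,0],"jaw": 4.5}
    - {"translation": [0,-16.3,6],"delta_rot": [0,0,0],"jaw": 4.5}
    - {"translation": [0,-16.3,8.5],"delta_rot": [0,0,0],"jaw": 4.5}
    - {"translation": [0,-16.3,9.5],"delta_rot": [0,0,0],"jaw": 4.5}

```text
time: 39.5
tool_pos: [0.4481, 0.2018, 0.1243]
tool_rot: [0.001, 1.0, 0.001, -0.003]
contact_force: [-8.9, -8.1, 42.9]
gripper_width: 0.709
grasp_force: 71.0
```

send_rows:
  steps:
    - {"translation": [0,0,0.1],"delta_rot": [0,0,0],"jaw": 4.5}
    - {"translation": [0,0,0.2],"delta_rot": [0,0,0],"jaw": 4.5}
    - {"translation": [0,0,0.3],"delta_rot": [0,0,0],"jaw": 4.5}
    - {"translation": [0,0,0.4],"delta_rot": [0,0,0],"jaw": 4.5}
    - {"translation": [0,0,0.5],"delta_rot": [0,0,0],"jaw": 4.5}
    - {"translation": [0,0,0.6],"delta_rot": [0,0,0],"jaw": 4.5}
    - {"translation": [0,0,0.6],"delta_rot": [0,0,0],"jaw": 4.5}
    - {"translation": [0,0,0.6],"delta_rot": [0,0,0],"jaw": 4.5}

```text
time: 40.3
tool_pos: [0.4523, 0.2024, 0.1247]
tool_rot: [-0.0, 1.0, 0.0, 0.002]
contact_force: [-2.2, -3.0, 10.1]
gripper_width: 0.706
grasp_force: 67.2
```

send_rows:
  steps:
    - {"translation": [0,0,-0.4],"delta_rot": [0,0,0],"jaw": 4.5}
    - {"translation": [0,0,-0.4],"delta_rot": [0,0,0],"jaw": 6}
    - {"translation": [0,0,-0.5],"delta_rot": [0,0,0],"jaw": 6.8}
    - {"translation": [0,0,-0.5],"delta_rot": [0,0,0],"jaw": 7.3}
    - {"translation": [0,0,-0.5],"delta_rot": [0,0,0],"jaw": 7.6}
    - {"translation": [0,0,-1],"delta_rot": [0,0,0],"jaw": 7.6}
    - {"translation": [0,0,-3],"delta_rot": [0,0,0],"jaw": 7.6}
    - {"translation": [0,0,-6],"delta_rot": [0,0,0],"jaw": 7.6}

```text
time: 41.1
tool_pos: [0.4489, 0.202, 0.1797]
tool_rot: [0.001, 1.0, 0.0, -0.002]
contact_force: [0.7, 0.1, 0.0]
gripper_width: 0.893
grasp_force: 0.0
```

send_rows:
  steps:
    - {"translation": [1,0,-4],"delta_rot": [0,0,0],"jaw": 8.5}
    - {"translation": [3,2,-7],"delta_rot": [0,0,0],"jaw": 8.5}
    - {"translation": [6,5,-9],"delta_rot": [0,0,0],"jaw": 8.5}
    - {"translation": [9,8,-9],"delta_rot": [0,0,0],"jaw": 8.5}
    - {"translation": [12,11,-9],"delta_rot": [0,0,0],"jaw": 8.5}
    - {"translation": [15,14,-9],"delta_rot": [0,0,0],"jaw": 8.5}
    - {"translation": [17,17,-9],"delta_rot": [0,0,0],"jaw": 8.5}
    - {"translation": [18,19,-9],"delta_rot": [0,0,0],"jaw": 8.5}

```text
time: 41.9
tool_pos: [0.6318, 0.0103, 0.2708]
tool_rot: [0.0, 1.0, -0.0, -0.0]
contact_force: [0.4, 0.4, -0.7]
gripper_width: 0.997
grasp_force: 0.0
```

Run:
```python
from fit import *
f=shot('wrist','w14');f=shot('wrist','w14');X=cloud(f);s=state();print(s['tool_pos'],s['tool_rot'],s['time'])
print('gl',rim(X,.6336,-.0285,.105,.0305))
t=shot('top','top14');Y=cloud(t);
print('glB',rim(X,.451,.2035,.155,.0305),rim(Y,.451,.2035,.155,.0305,.01))
```

```text
[0.63139812 0.00992743 0.27067226] [ 2.58124763e-04  9.99999074e-01 -1.32474717e-03 -1.76986285e-04] 42.0
gl (array([ 0.6443, -0.0061]), 608, np.float64(0.107))
glB (array([0.4503, 0.1979]), 215, np.float64(0.157)) (array([0.4498, 0.1977]), 74, np.float64(0.165))
```

Run:
```python
from fit import *
X=cloud(load('w14'))
for p in [(.6336,-.0285),(.6443,-.006),(.65,.01),(.65,0)]:print('gl',rim(X,*p,.105,.0305,.003))
```

```text
gl (array([ 0.644 , -0.0063]), 556, np.float64(0.107))
gl (array([ 0.644 , -0.0063]), 556, np.float64(0.107))
gl (array([ 0.644 , -0.0063]), 556, np.float64(0.107))
gl (array([ 0.644 , -0.0063]), 556, np.float64(0.107))
```

View pics/w14.png

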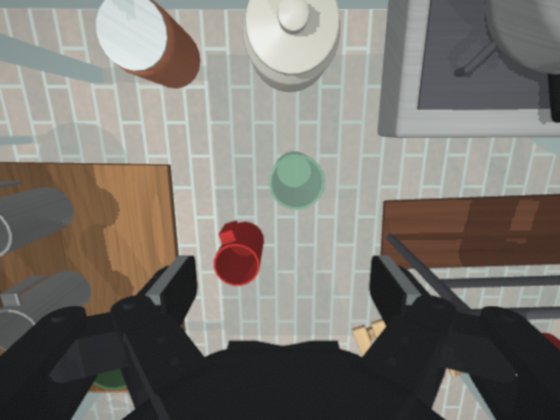

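The far glass has been knocked to about (0.644, -0.006), at (297,180) in the view, and is still standing. I'm grasping it there.

send_rows:
  steps:
    - {"translation": [1.2,1.6,2],"delta_rot": [0,0,0],"jaw": 8.5}
    - {"translation": [1.3,1.6,5],"delta_rot": [0,0,0],"jaw": 8.5}
    - {"translation": [1.3,1.6,9],"delta_rot": [0,0,0],"jaw": 8.5}
    - {"translation": [1.3,1.6,13],"delta_rot": [0,0,0],"jaw": 8.5}
    - {"translation": [1.3,1.6,16.5],"delta_rot": [0,0,0],"jaw": 8.5}
    - {"translation": [1.3,1.6,18.7],"delta_rot": [0,0,0],"jaw": 8.5}
    - {"translation": [1.3,1.6,19.7],"delta_rot": [0,0,0],"jaw": 8.5}
    - {"translation": [1.3,1.6,19.7],"delta_rot": [0,0,0],"jaw": 8.5}

```text
time: 42.85
tool_pos: [0.6422, -0.0024, 0.0726]
tool_rot: [-0.0, 1.0, 0.001, -0.001]
contact_force: [-0.5, -0.5, -0.1]
gripper_width: 0.993
grasp_force: 0.0
```

send_rows:
  steps:
    - {"translation": [0,0,0],"delta_rot": [0,0,0],"jaw": 8.5}
    - {"translation": [0,0,0],"delta_rot": [0,0,0],"jaw": 7.5}
    - {"translation": [0,0,0],"delta_rot": [0,0,0],"jaw": 6.5}
    - {"translation": [0,0,0],"delta_rot": [0,0,0],"jaw": 5.5}
    - {"translation": [0,0,0],"delta_rot": [0,0,0],"jaw": 4.5}
    - {"translation": [0,0,0],"delta_rot": [0,0,0],"jaw": 4.5}
    - {"translation": [0,0,0],"delta_rot": [0,0,0],"jaw": 4.5}
    - {"translation": [0,0,0],"delta_rot": [0,0,0],"jaw": 4.5}

```text
time: 43.65
tool_pos: [0.645, -0.0042, 0.0764]
tool_rot: [0.001, 1.0, 0.0, 0.002]
contact_force: [-0.8, -1.6, 5.8]
gripper_width: 0.69
grasp_force: 64.6
```

send_rows:
  steps:
    - {"translation": [0,0,-1],"delta_rot": [0,0,0],"jaw": 4.5}
    - {"translation": [0,0,-3],"delta_rot": [0,0,0],"jaw": 4.5}
    - {"translation": [0,0,-6],"delta_rot": [0,0,0],"jaw": 4.5}
    - {"translation": [0,0,-9],"delta_rot": [0,0,0],"jaw": 4.5}
    - {"translation": [0,0,-12],"delta_rot": [0,0,0],"jaw": 4.5}
    - {"translation": [-0.5,-1,-14],"delta_rot": [0,0,0],"jaw": 4.5}
    - {"translation": [-1.5,-3,-15],"delta_rot": [0,0,0],"jaw": 4.5}
    - {"translation": [-3,-5,-15],"delta_rot": [0,0,0],"jaw": 4.5}

```text
time: 44.45
tool_pos: [0.6142, 0.0469, 0.2266]
tool_rot: [-0.0, 1.0, -0.0, 0.002]
contact_force: [-0.6, 0.3, -1.5]
gripper_width: 0.692
grasp_force: 65.0
```

Run:
```python
from fit import *
f=shot('wrist','w15');X=cloud(f);s=state();print(s['tool_pos'],s['gripper_width'],s['grasp_force'],s['contact_force'])
x,y,z=s['tool_pos']
for zr in np.arange(z+.02,z+.05,.004):print(round(zr,3),rim(X,x,y,zr,.0305,.002))
```

```text
[0.61134692 0.05018546 0.22522147] 0.6918802046937781 64.97608425328508 [-0.23758183  3.19535637 -3.00641407]
0.245 (array([0.6165, 0.0473]), 978, np.float64(0.247))
0.249 (array([0.6163, 0.0473]), 1081, np.float64(0.251))
0.253 (array([0.6152, 0.0463]), 1818, np.float64(0.255))
0.257 (array([0.613 , 0.0488]), 2156, np.float64(0.259))
0.261 (array([0.6191, 0.0474]), 345, np.float64(0.263))
0.265 (array([0.6189, 0.0475]), 391, np.float64(0.267))
0.269 (array([0.619 , 0.0473]), 401, np.float64(0.271))
0.273 (array([0.6219, 0.0472]), 553, np.float64(0.275))
```

send_rows:
  steps:
    - {"translation": [-1,-3.5,0],"delta_rot": [0,0,0],"jaw": 4.5}
    - {"translation": [-2.5,-7,0],"delta_rot": [0,0,0],"jaw": 4.5}
    - {"translation": [-4,-10.5,0],"delta_rot": [0,0,0],"jaw": 4.5}
    - {"translation": [-5.2,-13.5,1],"delta_rot": [0,0,0],"jaw": 4.5}
    - {"translation": [-5.4,-15.3,3],"delta_rot": [0,0,0],"jaw": 4.5}
    - {"translation": [-5.4,-15.3,5.5],"delta_rot": [0,0,0],"jaw": 4.5}
    - {"translation": [-5.4,-15.3,7.5],"delta_rot": [0,0,0],"jaw": 4.5}
    - {"translation": [-5.4,-15.3,8.5],"delta_rot": [0,0,0],"jaw": 4.5}

```text
time: 45.3
tool_pos: [0.5573, 0.1994, 0.136]
tool_rot: [0.0, 1.0, 0.001, -0.002]
contact_force: [1.0, -0.4, -3.2]
gripper_width: 0.688
grasp_force: 65.4
```

send_rows:
  steps:
    - {"translation": [0,0,0.2],"delta_rot": [0,0,0],"jaw": 4.5}
    - {"translation": [0,0,0.4],"delta_rot": [0,0,0],"jaw": 4.5}
    - {"translation": [0,0,0.6],"delta_rot": [0,0,0],"jaw": 4.5}
    - {"translation": [0,0,0.75],"delta_rot": [0,0,0],"jaw": 4.5}
    - {"translation": [0,0,0.9],"delta_rot": [0,0,0],"jaw": 4.5}
    - {"translation": [0,0,1.0],"delta_rot": [0,0,0],"jaw": 4.5}
    - {"translation": [0,0,1.1],"delta_rot": [0,0,0],"jaw": 4.5}
    - {"translation": [0,0,1.1],"delta_rot": [0,0,0],"jaw": 4.5}

```text
time: 46.1
tool_pos: [0.5592, 0.1994, 0.1278]
tool_rot: [0.0, 1.0, 0.0, -0.0]
contact_force: [-0.6, -0.2, -2.5]
gripper_width: 0.692
grasp_force: 65.4
```

send_rows:
  steps:
    - {"translation": [0,0,0.1],"delta_rot": [0,0,0],"jaw": 4.5}
    - {"translation": [0,0,0.15],"delta_rot": [0,0,0],"jaw": 4.5}
    - {"translation": [0,0,0.2],"delta_rot": [0,0,0],"jaw": 4.5}
    - {"translation": [0,0,0.25],"delta_rot": [0,0,0],"jaw": 4.5}
    - {"translation": [0,0,0.3],"delta_rot": [0,0,0],"jaw": 4.5}
    - {"translation": [0,0,0.35],"delta_rot": [0,0,0],"jaw": 4.5}
    - {"translation": [0,0,0.4],"delta_rot": [0,0,0],"jaw": 4.5}
    - {"translation": [0,0,0.4],"delta_rot": [0,0,0],"jaw": 4.5}

```text
time: 46.9
tool_pos: [0.5604, 0.1994, 0.1263]
tool_rot: [0.0, 1.0, 0.0, 0.001]
contact_force: [-1.3, -2.3, 8.5]
gripper_width: 0.69
grasp_force: 66.6
```

Contact, so I release and retreat.

send_rows:
  steps:
    - {"translation": [0,0,-0.2],"delta_rot": [0,0,0],"jaw": 4.5}
    - {"translation": [0,0,-0.2],"delta_rot": [0,0,0],"jaw": 6}
    - {"translation": [0,0,-0.2],"delta_rot": [0,0,0],"jaw": 6.8}
    - {"translation": [0,0,-0.2],"delta_rot": [0,0,0],"jaw": 7.3}
    - {"translation": [0,0,-0.2],"delta_rot": [0,0,0],"jaw": 7.6}
    - {"translation": [0,0,-1],"delta_rot": [0,0,0],"jaw": 7.6}
    - {"translation": [0,0,-3],"delta_rot": [0,0,0],"jaw": 7.6}
    - {"translation": [0,0,-6],"delta_rot": [0,0,0],"jaw": 7.6}

```text
time: 47.7
tool_pos: [0.5579, 0.1992, 0.1828]
tool_rot: [0.0, 1.0, 0.0, -0.002]
contact_force: [0.2, -0.4, -0.9]
gripper_width: 0.889
grasp_force: 0.0
```

send_rows:
  steps:
    - {"translation": [0,0,-4],"delta_rot": [0,0,0],"jaw": 8.5}
    - {"translation": [0,0,-8],"delta_rot": [0,0,0],"jaw": 8.5}
    - {"translation": [-1,3,-12],"delta_rot": [0,0,0],"jaw": 8.5}
    - {"translation": [-2,7,-15],"delta_rot": [0,0,0],"jaw": 8.5}
    - {"translation": [-3,11,-16],"delta_rot": [0,0,0],"jaw": 8.5}
    - {"translation": [-4,15,-16],"delta_rot": [0,0,0],"jaw": 8.5}
    - {"translation": [-5,19,-16],"delta_rot": [0,0,0],"jaw": 8.5}
    - {"translation": [-6,22,-16],"delta_rot": [0,0,0],"jaw": 8.5}

```text
time: 48.5
tool_pos: [0.4988, -0.0225, 0.3449]
tool_rot: [0.0, 1.0, -0.0, 0.001]
contact_force: [0.2, 1.0, 0.3]
gripper_width: 1.0
grasp_force: 0.0
```

Run:
```python
from fit import *
t=shot('top','top16');w=shot('wrist','w16');s=shot('side','side16');Y=cloud(w)
for p in [(.6,.31),(.483,.308),(.363,.309)]:print('mug',rim(Y,*p,.14,.028),rim(cloud(t),*p,.14,.028,.01))
for p in [(.45,.198),(.56,.199)]:print('gl',rim(Y,*p,.155,.0305),rim(cloud(t),*p,.155,.0305,.01))
cv2.imwrite('pics/v16.png',np.hstack([cv2.resize(t['pixels'][100:300,60:327],(400,300)),cv2.resize(s['pixels'][200:420,190:483],(400,300))]))
```

```text
mug (array([0.6008, 0.3106]), 306, np.float64(0.142)) (array([0.6025, 0.3107]), 70, np.float64(0.149))
mug (array([0.4837, 0.3086]), 463, np.float64(0.142)) (array([0.4856, 0.3082]), 74, np.float64(0.148))
mug (array([0.3628, 0.3087]), 591, np.float64(0.143)) (array([0.3659, 0.3096]), 77, np.float64(0.15))
gl (array([0.4486, 0.1978]), 674, np.float64(0.157)) (array([0.4499, 0.1976]), 76, np.float64(0.162))
gl (array([0.5575, 0.1951]), 867, np.float64(0.157)) (array([0.5594, 0.1951]), 77, np.float64(0.164))
```

View pics/v16.png

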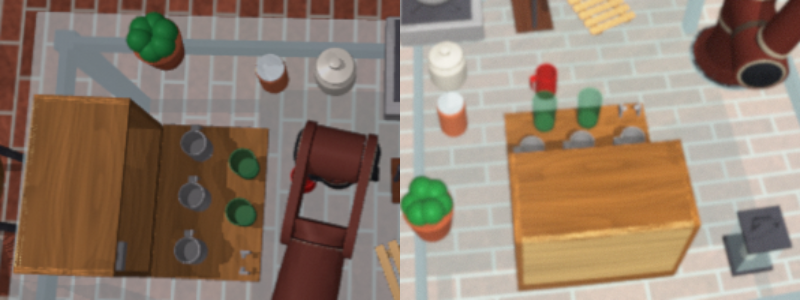

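All five stand upright on the flap: mugs at (195,143), (192,195) and (188,250), glasses at (244,163) and (240,212). The jar, tin and trivet haven't moved, and the arm is clear.

```bash
python3 -c "
from plant import *
print(job_done())"
```

```text
the job is handed in; nothing more can be done
None
```

The cupboard is open with its flap level, all three steel mugs and both green glasses stand upright on it, and the job is handed in at about 49 s; the hand-in gave no verdict.

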